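# Feel out and empty the tall baking tin

## Task

Pick up the tall blue tin by its side handle and tilt it slowly part-way over, still clear of the shelf, to feel how what is inside shifts; then go on tilting with the mouth held low over the aluminium tray until the wooden tart tamper slides gently out into the tray. Do not reach in for the tamper or let it drop hard. Then stand the empty tin upright on the middle of the orange trivet, let go, and leave the other things on the shelf where they are.

Things in the scene. Friction and masses are not known exactly. Their poses are not given: they have to be found in the camera images.
- tin_mid (a point): Tall tapering blue steel tin, open on top, upright on the shelf, holding the tamper (its top 56 mm below the rim). 165 mm high, outer diameter 58 mm at the foot, 100 mm at the mouth, wall 3 mm, floor 4 mm, 240 g empty. Point: on its axis, 82.5 mm above its underside. z runs up to the mouth, y to the side handle. The lip to pour over, opposite the handle, is at (0, -50, 82.5) mm from here.
- tin_grip (a point): Middle of the tin's steel side handle: an upright bar 14 mm wide (x), 18 mm deep (y), 95 mm tall, on two arms of the same width. Point: 82 mm out from the tin's axis, 105 mm above its underside; same axes; 31 mm gap to the wall. Pinched across x by a tool slanted 45 to 50 degrees, from outside and above, it lets the tin be tipped past level, away from the handle, the tool ending slanted the other way.
- tamper_mid (a point): Waxed wooden tart tamper, 105 mm long, 34 mm thick: square head, waisted handle, round head; 70 to 190 g. Point: middle of its length, z to the round head. It starts standing on its square head in the tin. Slippery (friction 0.10 to 0.14): it starts, slowly, to slide out when the tin is tilted 92 to 100 degrees from upright. Its tail may need the tin drawn back to drop.
- tray: Loose shallow aluminium tray, 200 mm (x) by 250 mm (y), rim 28 mm high, walls and floor 4 mm, 700 g. Origin at the centre of its underside, lying flat on the shelf, z up.
- trivet: Round flat orange silicone trivet, diameter 150 mm, 8 mm thick, fixed to the shelf. Origin at the centre of its underside, z up.
- canister: White airtight canister with a grey push-button lid, diameter 114 mm, 173 mm tall, closed; leave alone. Origin at the centre of its underside.
- bundt: Small steel bundt tin, diameter 164 mm, 70 mm high; leave alone. Origin at the centre of its underside.
- spatula: Wooden spatula lying flat, 270 mm long, 55 mm wide, 8 mm thick; leave alone. Origin on its underside near its middle, x to the blade.
- mould0: Aluminium tartlet mould, diameter 80 mm, 20 mm high; leave alone. Origin at the centre of its underside.
- mould1: Second aluminium tartlet mould, like the first; leave alone. Origin at the centre of its underside.
There are look-alikes about, which are no part of the job. There is more than one size of the trivet; the job needs the smaller.

How it is judged (in metres and radians):
On the way, in this order (a step that is already met when the one before it is completed fails the run):
1. the tin is held clear of the shelf, tilted 20 to 77 degrees and turning slower than 0.5 rad/s for half a second, the tamper still inside (angle between tin_mid's own z axis and vertical between 0.35 and 1.35 rad and height (world z) of tin_mid above 0.09 m and angular speed of tin below 0.5 rad/s and distance between tamper_mid and tin_mid below 0.06 m), for 0.5 s.
2. the tamper is in the tray, out of the tin (x of tamper_mid in the frame of tray between -0.1 and 0.1 m and y of tamper_mid in the frame of tray between -0.125 and 0.125 m and z of tamper_mid in the frame of tray below 0.065 m and distance between tamper_mid and tin_mid above 0.12 m), for 0.2 s.
At the end, for the whole second after the job is handed in: The tamper is at rest inside the tray's rim (its middle less than 65 mm above the tray's underside), and the empty tin stands released, upright within 4.5 degrees and at rest on the trivet, its axis within 40 mm of the trivet's centre (x of tamper_mid in the frame of tray between -0.1 and 0.1 m and y of tamper_mid in the frame of tray between -0.125 and 0.125 m and z of tamper_mid in the frame of tray below 0.065 m and linear speed of tamper below 0.03 m/s and horizontal distance between tin_mid and trivet below 0.04 m and angle between tin_mid's own z axis and vertical below 0.08 rad and height (world z) of tin_mid between 0.086 and 0.096 m and linear speed of tin below 0.02 m/s); the robot touches nothing.
It fails at once if the tamper moves faster than 1.25 m/s (dropped hard or flung) (linear speed of tamper above 1.25 m/s).
It fails at once if the fingers touch the tamper (contact force between the fingers and tamper above 0.5 N).
It fails at once if the tray is shoved or lifted more than 40 mm (distance of tray from where it was at the start of the episode above 0.04 m).
It fails at once if a bystander is moved more than 25 mm (distance of any of canister, bundt, spatula, mould0, mould1 from where it was at the start of the episode above 0.025 m).
It also fails if it takes over 67 s, if anything falls off the work surface, if the arm or the gripper's body presses on something with over 40 N, if the wrist force passes 120 N, or if a joint passes its speed limit or range.

## Robot

A 6-joint arm with a two-finger parallel gripper is mounted at the origin on the work surface. World frame = base frame: x ahead of the robot, y to its left, z up, the work surface at z = 0. Lengths are in mm, angles in rad, forces in N, time in s.
With the tool pointing down it reaches from about 350 to 925 mm from the base axis. Payload 6.4 kg.
Tool frame: the origin (TCP) lies on the centre line of the jaws, within the pads' length; the fingertips stand arm.nose_length ahead of it and the grasp point (between the pads) lies 6 mm ahead of it (arm.nose_length is the distance from the TCP to the fingertips, in mm); z points along the fingers, y is the line along which they close (so a half turn about z gives the same grasp; the last joint's range is limited). The gripper opens to 94 mm and grips with 3 to 60 N. Pads are 16 mm wide; open, the fingers measure 119 mm over their backs; the gripper's body (75 mm by 177 mm) begins 78 mm behind the grasp point.
Start: joints at [0.97, 0.245, 1.558, -0, 1.339, -0.174], TCP at [269.073, 591.704, 230.455] pointing down, gripper open.
Joint ranges: [-3.13, 3.13], [-1.02, 2.26], [0.13, 2.54], [-0.95, 4.09], [0.21, 2.88], [-2.74, 2.74]. Speed limits (rad/s): [2.57, 2.57, 3.14, 3.14, 3.14, 3.14].

## Interface

Orientations are given as a rotation vector (axis times angle).
In Python, from workcell import arm, optics, ticket gives the robot as it stands.
- The arm moves only by the shell command python3 -m creep 'ROWS' [OPENING] [FORCE]. ROWS is text: rows parted by semicolons, each of 4 numbers parted by spaces: the shift along the world's x, y, z in mm, then the turn about the world's z in units of 5 degrees (1.0 is 5 degrees). A call has 1 to 8 rows; each row is the pose to reach, as a shift and turn from the pose commanded when the call began; what a row does not reach only later rows make up. A row lasts 1/12 s, in which the tool goes at most 41.7 mm and 7.16 degrees, less where a joint would pass 70% of its speed; a pose out of reach is approached as far as the arm can. A call with a gripper value outside its range is refused whole. OPENING is the opening, from 0 (shut) to 1 (fully open), set as the call begins (- or left out, the last holds). The fingers move at their own pace and stop on an object; FORCE is the grip in N (left out, the last holds). Time passes only in rows, so rows that repeat a pose let the fingers close. It gives the time, the measured TCP pose, the force, the opening and the grip force at its end, in the units of the state.
- arm.read_state(): the state, without advancing time (a new reading comes with each control period).
- optics.get_image(name): name is "scene" or "top" or "wrist"; returns a dict with "frame" (384x512x3 uint8, blue, green, red), "K" (3x3 intrinsics, pixels), "dist" ([k1, k2, p1, p2, k3] as OpenCV has them; the pictures are not rectified), "rvec" (rotation vector, rad) and "tvec" (3), from world to camera coordinates, as OpenCV has them. Camera axes: x right, y down, z forward; pixel columns grow to the right and rows downward; lengths in mm; the calibration is good to about 2 mm. A picture is of the moment at which its call begins. There is no depth.
- ticket.close_job(): hands the job in; it is judged then, once.
The state is a dict: "time": time; "joint_pos": joint angles; "qd": joint speeds; "joint_torque": joint torques, N m; "eef_pos": TCP position; "tool_rot": TCP orientation; "wrist_force": force on the tool from outside, world axes, zero at the start; "moment": the same for the moment, N m; "grip_width": finger opening in mm; "finger_force": force on a finger pad.
Only numpy, scipy, OpenCV 4.12 (cv2) and the standard library are available. Lean on these libraries where they do the work, as an engineer would, in place of code of your own. Each camera call takes 0.05 s, during which the arm holds its last target. There are 200 camera calls.

## Working session

There is one attempt and no reset: what is moved stays moved. The work goes in short steps, Python scripts to look and compute and a shell command to move; the robot and the scene stay as the last step left them, time stands still between calls to the robot, and variables do not carry over. Pictures are saved under pics/ and viewed, at most 10 in all, crops included, and the job is handed in when it is done.

```bash
ls; mkdir -p pics
python3 - <<'E'
from workcell import arm, optics, ticket
import cv2,numpy as np,pickle
print(arm.read_state(), arm.nose_length)
d={n:optics.get_image(n) for n in("scene","top","wrist")}
pickle.dump(d,open("v0.pkl","wb"))
for n in d: cv2.imwrite(f"pics/{n}0.png",d[n]["frame"]); print(n,d[n]["K"].tolist(),d[n]["dist"],d[n]["rvec"],d[n]["tvec"])
E
python3 -m creep --help
```

```text
pics
{'time': 0.0, 'joint_pos': array([ 9.69895240e-01,  2.45820495e-01,  1.55897946e+00, -5.83730291e-05,
        1.33868575e+00, -1.74071328e-01]), 'qd': array([-8.21542188e-05,  2.22160998e-04,  4.34125489e-04, -1.37822684e-03,
        1.94028150e-04, -3.33883458e-04]), 'joint_torque': array([ 8.61281696e-04, -4.15850329e+01, -3.14599836e+01,  6.84307166e-02,
        3.32944491e-02, -1.29356381e-04]), 'eef_pos': array([268.77105545, 591.23330214, 229.35977864]), 'tool_rot': array([-6.65223403e-01, -3.06967602e+00,  2.78626926e-03]), 'wrist_force': array([-0.30577051,  0.57144423,  0.5232438 ]), 'moment': array([ 0.00846785, -0.01640773,  0.02114318]), 'finger_force': 0.0, 'grip_width': 94.14064615846881} 25.0
scene [[446.93482651759047, 0.0, 258.2976791441079], [0.0, 446.93482651759047, 192.0733247714484], [0.0, 0.0, 1.0]] [-0.01051069  0.          0.          0.          0.        ] [ 1.06673931  2.45155598 -0.93981712] [ 331.03191858 -215.12137032 1764.10646425]
top [[495.1989808313307, 0.0, 254.6378505438453], [0.0, 495.1989808313307, 192.1364595167899], [0.0, 0.0, 1.0]] [-0.07337266  0.          0.          0.          0.        ] [ 2.13756276 -2.14476876  0.16705374] [  12.23484537  505.54139474 1299.79704088]
wrist [[343.57778926796027, 0.0, 255.3447796307519], [0.0, 343.57778926796027, 183.78802859976815], [0.0, 0.0, 1.0]] [-0.06202479  0.          0.          0.          0.        ] [-2.47045422 -1.59070518 -0.18187279] [-648.00126924  -24.81799902  391.32807369]invalid input at $: expected rows of numbers
```

View pics/scene0.png

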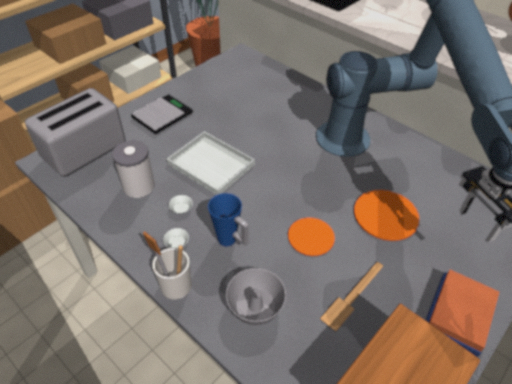

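View pics/top0.png

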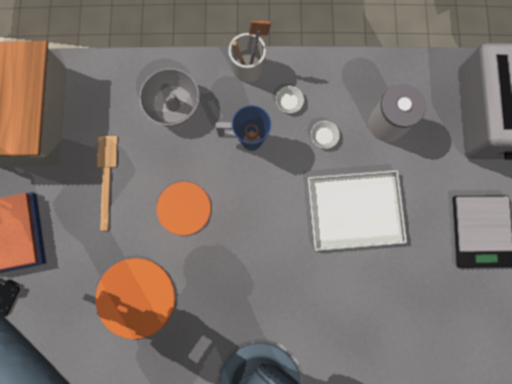

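Scene: blue tin at (226,219), handle to lower right; tray (211,161); trivets: small (312,237), large (387,215). 
Top: tin mouth (251,127), handle bar (223,127) to the left; tray (357,210). Orange discs: (184,208) about 54 px wide and (135,298) about 78 px wide. The first fits 150 mm.

```bash
cat > h.py <<'E'
import cv2,numpy as np
from workcell import arm,optics
def cast(v,px,z):
    px=np.array(px,float).reshape(-1,1,2)
    n=cv2.undistortPoints(px,v["K"],v["dist"])[:,0]
    R=cv2.Rodrigues(np.array(v["rvec"],float))[0]; t=np.array(v["tvec"],float).ravel()
    c=-R.T@t; d=np.c_[n,np.ones(len(n))]@R
    return c+d*((z-c[2])/d[:,2])[:,None]
def blobs(m,amin=30):
    m=m.astype(np.uint8)*255
    cs,_=cv2.findContours(m,cv2.RETR_EXTERNAL,cv2.CHAIN_APPROX_NONE)
    return sorted([c for c in cs if cv2.contourArea(c)>amin],key=cv2.contourArea,reverse=True)
def fitc(P):
    A=np.c_[2*P[:,:2],np.ones(len(P))]; s=np.linalg.lstsq(A,(P[:,:2]**2).sum(1),rcond=None)[0]
    return s[:2],np.sqrt(s[2]+s[:2]@s[:2])
E
python3 - <<'E'
import pickle; from h import *
d=pickle.load(open("v0.pkl","rb")); v=d["top"]; f=v["frame"]; hsv=cv2.cvtColor(f,cv2.COLOR_BGR2HSV)
H,S,V=cv2.split(hsv)
for c in blobs((H>3)&(H<14)&(S>200)&(V>150),200)[:4]:
    P=cast(v,c.astype(float),8); print("orange",c.reshape(-1,2).mean(0),fitc(P))
b=blobs((H>100)&(H<130)&(S>120),100)
for c in b[:3]:
    hull=cv2.convexHull(c); (x,y),r=cv2.minEnclosingCircle(c); print("blue",x,y,r,cv2.contourArea(c),cast(v,[[x,y]],165),fitc(cast(v,hull.astype(float),165)))
for c in blobs((S<40)&(V>185),1000)[:2]:
    r=cv2.minAreaRect(c); bx=cv2.boxPoints(r); print("tray",r,cast(v,bx,28).round(0).tolist(),cast(v,[r[0]],28))
cv2.imwrite("pics/crop1.png",cv2.resize(f[60:270,150:420],None,fx=2.9,fy=2.8,interpolation=cv2.INTER_CUBIC))
E
```

```text
tray ((358.3526611328125, 211.9384307861328), (67.98118591308594, 81.44967651367188), 84.61068725585938) [[535.0, -154.0, 28.0], [556.0, -379.0, 28.0], [370.0, -388.0, 28.0], [351.0, -167.0, 28.0]] [[ 451.89409563 -271.33906043   28.        ]]
```

View pics/crop1.png

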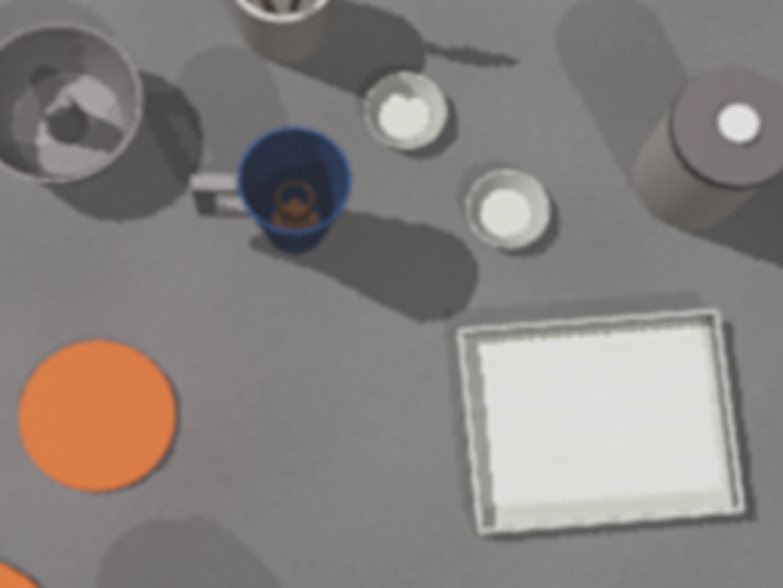

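The crop confirms: tin mouth ≈ (251,125), upper handle arm from crop (192,183), tamper inside; small trivet crop (98,415) is the 150 mm one (measured next).

Run:
```python
import pickle; from h import *
d=pickle.load(open("v0.pkl","rb")); v=d["top"]; f=v["frame"]; hsv=cv2.cvtColor(f,cv2.COLOR_BGR2HSV)
H,S,V=cv2.split(hsv)
for c in blobs((H>3)&(H<16)&(S>130)&(V>120),200)[:5]:
    P=cast(v,c.astype(float),8); print("orange",c.reshape(-1,2).mean(0),fitc(P))
m=(H>100)&(H<130)&(S>90)
for c in blobs(m,100)[:3]:
    p=c.reshape(-1,2); print("blue",cv2.boundingRect(c),cv2.contourArea(c)); q=p[p[:,1]<130]; print(fitc(cast(v,q.astype(float),165)))
for px in [(222.4,125.7),(216.5,125.5),(216.5,123.2),(216.5,128),(232,123),(232,128)]: print(px,cast(v,[px],152.5).round(1))
# tray outer rim corners from crop
C=[(460,328),(717,312),(744,512),(480,533)]
P=cast(v,[(150+x/2.9,60+y/2.8) for x,y in C],28); print("tray",P.round(0).tolist(),P.mean(0))
C=[(405,112),(508,208),(65,105),(735,128)]
print(cast(v,[(150+x/2.9,60+y/2.8) for x,y in C],20).round(0).tolist())
```

```text
orange [134.5045045  298.02702703] (array([223.51019634, 335.83402192]), np.float64(105.76936435049912))
orange [20.81372549 96.55228758] (array([797.46411322, 692.06721844]), np.float64(135.23831155200048))
orange [183.58389262 208.20134228] (array([466.95665707, 207.22511419]), np.float64(72.8346520369404))
orange [ 14.88265306 232.31632653] (array([401.58518871, 678.72615007]), np.float64(80.38553599021706))
blue (232, 106, 39, 41) 1117.0
(array([659.5304962 ,  18.86571677]), np.float64(46.7492925097111))
blue (30, 193, 15, 72) 283.0Traceback (most recent call last):
  File "<stdin>", line 8, in <module>
  File "h.py", line 5, in cast
    n=cv2.undistortPoints(px,v["K"],v["dist"])[:,0]
      ~~~~~~~~~~~~~~~~~~~^^^^^^^^^^^^^^^^^^^^^
cv2.error: OpenCV(4.12.0) /io/opencv/modules/calib3d/src/undistort.dispatch.cpp:347: error: (-215:Assertion failed) CV_IS_MAT(_src) && CV_IS_MAT(_dst) && (_src->rows == 1 || _src->cols == 1) && (_dst->rows == 1 || _dst->cols == 1) && _src->cols + _src->rows - 1 == _dst->rows + _dst->cols - 1 && (CV_MAT_TYPE(_src->type) == CV_32FC2 || CV_MAT_TYPE(_src->type) == CV_64FC2) && (CV_MAT_TYPE(_dst->type) == CV_32FC2 || CV_MAT_TYPE(_dst->type) == CV_64FC2) in function 'cvUndistortPointsInternal'
```

Run:
```python
import pickle; from h import *
d=pickle.load(open("v0.pkl","rb")); v=d["top"]
for px in [(251.4,124.6)]: print("mouth",cast(v,[px],165).round(1))
for px in [(222.4,125.7),(216.5,125.5),(216.5,123.2),(216.5,128),(232,123),(232,128)]: print(px,cast(v,[px],152.5).round(1))
C=[(460,328),(717,312),(744,512),(480,533)]
P=cast(v,[(150+x/2.9,60+y/2.8) for x,y in C],28); print("tray",P.round(0).tolist(),P.mean(0))
C=[(405,112),(508,208),(65,105),(735,128)]
print(cast(v,[(150+x/2.9,60+y/2.8) for x,y in C],20).round(0).tolist())
v=d["scene"]; f=v["frame"]; cv2.imwrite("pics/crop2.png",cv2.resize(f[180:260,190:265],None,fx=7,fy=7,interpolation=cv2.INTER_CUBIC))
```

```text
mouth [[657.1  18.2 165. ]]
(222.4, 125.7) [[658.3  91.6 152.5]]
(216.5, 125.5) [[658.8 106.6 152.5]]
(216.5, 123.2) [[664.9 106.6 152.5]]
(216.5, 128) [[652.3 106.5 152.5]]
(232, 123) [[665.2  67.4 152.5]]
(232, 128) [[652.1  67.3 152.5]]
tray [[548.0, -138.0, 28.0], [564.0, -384.0, 28.0], [367.0, -400.0, 28.0], [349.0, -152.0, 28.0]] [ 457.03610167 -268.40798428   28.        ]
[[773.0, -90.0, 20.0], [672.0, -188.0, 20.0], [782.0, 243.0, 20.0], [756.0, -414.0, 20.0]]
```

View pics/crop2.png

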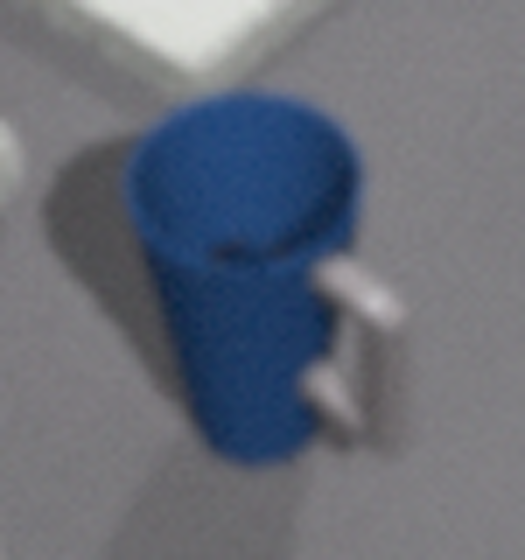

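```bash
python3 -m creep '250 -315 0 -8;250 -315 0 -8;250 -315 0 -8;250 -315 0 -8;250 -315 0 -8;250 -315 0 -8;250 -315 0 -8;250 -315 0 -8' 1; python3 -m creep '250 -315 0 -8;250 -315 0 -8;389 -492 0 -13.1;389 -492 0 -13.1;389 -492 0 -13.1;389 -492 0 -13.1;389 -492 0 -13.1;389 -492 0 -13.1' 1; python3 -c "
from workcell import arm
s=arm.read_state();print(s)"
```

```text
time: 0.82
eef_pos: [477.0, 328.8, 230.3]
tool_rot: [-1.675, -2.657, 0.0]
wrist_force: [0.5, 0.4, 0.1]
grip_width: 93.8
finger_force: 0.0
time: 1.48
eef_pos: [683.9, 67.3, 230.1]
tool_rot: [-2.749, -1.52, 0.001]
wrist_force: [0.6, 0.8, -0.1]
grip_width: 94.5
finger_force: 0.0
{'time': 1.4833, 'joint_pos': array([-6.64953555e-02,  3.30599769e-01,  1.45417668e+00,  1.06129253e-04,
        1.35745151e+00,  4.94031009e-01]), 'qd': array([-0.56110886,  0.59625771, -0.741138  ,  0.00292077,  0.13616844,
        0.92521834]), 'joint_torque': array([ 1.37756757e+00, -4.83481014e+01, -2.89018500e+01, -3.05862527e-02,
       -6.28020870e-02, -7.92210326e-01]), 'eef_pos': array([683.86493173,  67.33492559, 230.05655511]), 'tool_rot': array([-2.74887643e+00, -1.52005750e+00,  7.51040871e-04]), 'wrist_force': array([ 0.59490125,  0.76985449, -0.11835089]), 'moment': array([ 0.02474606,  0.09155597, -0.00723841]), 'finger_force': 0.0, 'grip_width': 94.5418412844192}
```

```bash
cat >> h.py <<'E'
from scipy.spatial.transform import Rotation as Ro
def st():
    s=arm.read_state(); R=Ro.from_rotvec(s["tool_rot"]).as_matrix()
    print("t",round(s["time"],2),"tcp",s["eef_pos"].round(1),"yaw_y",np.degrees(np.arctan2(R[1,1],R[0,1])).round(1),"zax",R[:,2].round(3),"w",round(s["grip_width"],1),"ff",round(s["finger_force"],1),"F",s["wrist_force"].round(1),"M",s["moment"].round(2),"q",s["joint_pos"].round(2)); return s
E
python3 -m creep '0 0 0 0;0 0 0 0' >/dev/null; python3 -c "from h import *;st()"
```

```text
t 1.65 tcp [683.7  67.1 229.5] yaw_y -31.9 zax [-0.001  0.    -1.   ] w 93.5 ff 0.0 F [0.6 0.2 0.1] M [-0.02  0.11  0.03] q [-0.07  0.33  1.45  0.    1.36  0.49]
```

```bash
python3 -m creep '-25 33 0 6.4;-25 33 0 6.4;-25 33 0 6.4;-25 33 0 6.4;-25 33 0 6.4;-25 33 0 6.4;-25 33 0 6.4' >/dev/null
python3 - <<'E'
from h import *
st(); v=optics.get_image("wrist"); f=v["frame"]; cv2.imwrite("pics/w1.png",f)
# project tin estimates
for nm,p in [("bar top centre",(658.5,99.5,152.5)),("bar outer",(658.5,108.5,152.5)),("mouth",(658.5,17.5,165)),("lip handle side",(658.5,67.5,165))]:
    print(nm,cv2.projectPoints(np.array([p],float),v["rvec"],v["tvec"],v["K"],v["dist"])[0].ravel().round(1))
E
```

```text
t 2.23 tcp [657.4 103.3 230.4] yaw_y 0.3 zax [-0.  0. -1.] w 94.4 ff 0.0 F [-0.7  0.1 -0.5] M [-0.06  0.06 -0.01] q [-0.01  0.28  1.52  0.    1.35 -0.02]
bar top centre [256.7 203.3]
bar outer [256.7 191. ]
mouth [256.1 315.4]
lip handle side [256.5 252.7]
```

View pics/w1.png

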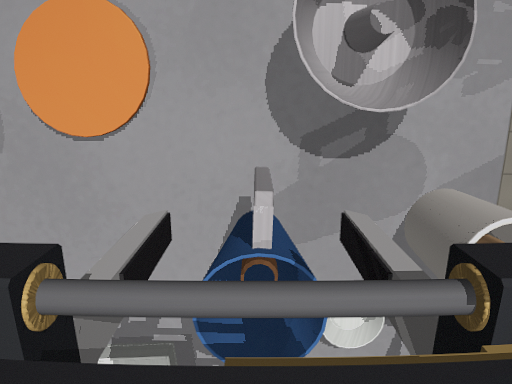

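Wrist view: bar top at (263,190–205), slightly right of the predicted column 256.7 (≈4 mm in +x); mouth centred near column 264; fingers straddle it.

```bash
python3 -m creep '4 -3.5 -40 0;4 -3.5 -80 0;4 -3.5 -110 0;4 -3.5 -129 0;4 -3.5 -129 0;4 -3.5 -129 0' 1;python3 -c "from h import *;st()"; python3 -m creep '0 0 0 0;0 0 0 0;0 0 0 0;0 0 0 0;0 0 0 0;0 0 0 0;0 0 0 0;0 0 0 0' 0 10; python3 -m creep '0 0 0 0;0 0 0 0;0 0 0 0;0 0 0 0' 0 10;python3 -c "from h import *;st()"
```

```text
time: 2.78
eef_pos: [661.3, 98.9, 100.6]
tool_rot: [-2.216, -2.225, 0.002]
wrist_force: [-0.3, 0.0, 0.4]
grip_width: 93.8
finger_force: 0.0
t 2.78 tcp [661.3  98.9 100.6] yaw_y 0.2 zax [-0.002  0.    -1.   ] w 93.8 ff 0.0 F [-0.3  0.   0.4] M [-0.04 -0.03 -0.03] q [-0.02  0.42  1.58  0.    1.14 -0.02]
time: 3.45
eef_pos: [662.1, 98.7, 101.5]
tool_rot: [-2.217, -2.226, 0.0]
wrist_force: [-0.6, -0.3, -0.1]
grip_width: 44.0
finger_force: 0.0
time: 3.78
eef_pos: [662.1, 98.7, 101.4]
tool_rot: [-2.217, -2.226, 0.0]
wrist_force: [0.1, -0.7, -0.4]
grip_width: 17.5
finger_force: 0.0
t 3.78 tcp [662.1  98.7 101.4] yaw_y 0.3 zax [-0.  0. -1.] w 17.5 ff 0.0 F [ 0.1 -0.7 -0.4] M [-0.09  0.05 -0.03] q [-0.02  0.42  1.58  0.    1.14 -0.03]
```

```bash
python3 -m creep '0 0 0 0;0 0 0 0;0 0 0 0;0 0 0 0' 0 60; python3 -m creep '0 0 5 0;0 0 10 0;0 0 20 0;0 0 30 0;0 0 40 0;0 0 50 0;0 0 50 0;0 0 50 0' 0 60;python3 -c "
from h import *;st();v=optics.get_image('scene');cv2.imwrite('pics/s2.png',cv2.resize(v['frame'][120:280,130:330],None,fx=3,fy=3))"
```

```text
time: 4.12
eef_pos: [661.9, 98.6, 101.4]
tool_rot: [-2.216, -2.226, 0.001]
wrist_force: [-0.4, -0.3, 0.6]
grip_width: 13.6
finger_force: 59.8
time: 4.78
eef_pos: [662.8, 98.7, 152.9]
tool_rot: [2.215, 2.225, 0.003]
wrist_force: [-0.4, 0.5, -4.0]
grip_width: 13.7
finger_force: 59.9
t 4.78 tcp [662.8  98.7 152.9] yaw_y 0.2 zax [ 0.002  0.    -1.   ] w 13.7 ff 59.9 F [-0.4  0.5 -4. ] M [0.23 0.04 0.01] q [-0.02  0.36  1.56  0.    1.22 -0.03]
```

View pics/s2.png

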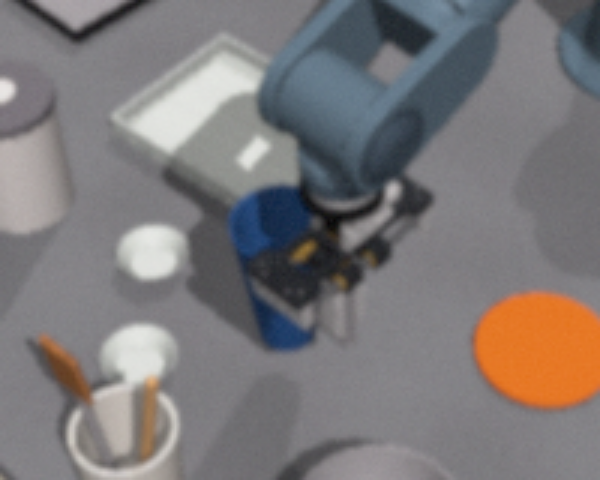

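```bash
python3 -m creep '-30 5 0 0;-60 12 0 0.2;-95 20 0 0.4;-130 28 0 0.6;-165 35 0 0.8;-190 40 0 0.8;-205 42 0 0.8;-205 42 0 0.8' 0 60; python3 -m creep '0 0 -15 0;0 0 -30 0;0 0 -42 0;0 0 -48 0;0 0 -50 0;0 0 -50 0;0 0 -50 0' 0 60;python3 -c "
from h import *;st()"; python3 -m creep '0 0 0 0;0 0 0 0;0 0 0 0' 0 6;python3 -c "
from h import *;st()"; python3 -m creep '0 0 2 0;0 0 4 0;0 0 6 0;0 0 8 0;0 0 10 0;0 0 12 0;0 0 12 0;0 0 12 0' 0 6;python3 -c "
from h import *;st();v=optics.get_image('scene');cv2.imwrite('pics/s3.png',cv2.resize(v['frame'][100:280,180:400],None,fx=3,fy=3))"
```

```text
time: 5.5
eef_pos: [453.5, 141.3, 150.1]
tool_rot: [-2.134, -2.302, 0.004]
wrist_force: [0.2, -1.1, -4.7]
grip_width: 14.1
finger_force: 60.0
time: 6.08
eef_pos: [457.9, 140.6, 101.7]
tool_rot: [2.137, 2.302, 0.001]
wrist_force: [-0.5, -0.1, -3.2]
grip_width: 13.7
finger_force: 60.0
t 6.08 tcp [457.9 140.6 101.7] yaw_y 4.2 zax [ 0.001 -0.    -1.   ] w 13.7 ff 60.0 F [-0.5 -0.1 -3.2] M [ 0.27  0.05 -0.02] q [ 0.06  0.    2.08 -0.    1.06 -0.01]
time: 6.33
eef_pos: [457.6, 140.5, 101.8]
tool_rot: [2.137, 2.302, 0.001]
wrist_force: [0.7, -1.4, -2.8]
grip_width: 13.5
finger_force: 6.0
t 6.33 tcp [457.6 140.5 101.8] yaw_y 4.3 zax [ 0.001 -0.    -1.   ] w 13.5 ff 6.0 F [ 0.7 -1.4 -2.8] M [ 0.04 -0.07  0.05] q [ 0.06  0.    2.08 -0.    1.06 -0.01]
time: 7.0
eef_pos: [457.4, 140.8, 114.0]
tool_rot: [2.137, 2.302, 0.001]
wrist_force: [-0.7, 0.4, 0.4]
grip_width: 13.9
finger_force: 6.0
t 7.0 tcp [457.4 140.8 114. ] yaw_y 4.2 zax [ 0.001  0.    -1.   ] w 13.9 ff 6.0 F [-0.7  0.4  0.4] M [-0.04  0.24 -0.  ] q [ 0.06 -0.02  2.07  0.    1.08 -0.01]
```

View pics/s3.png

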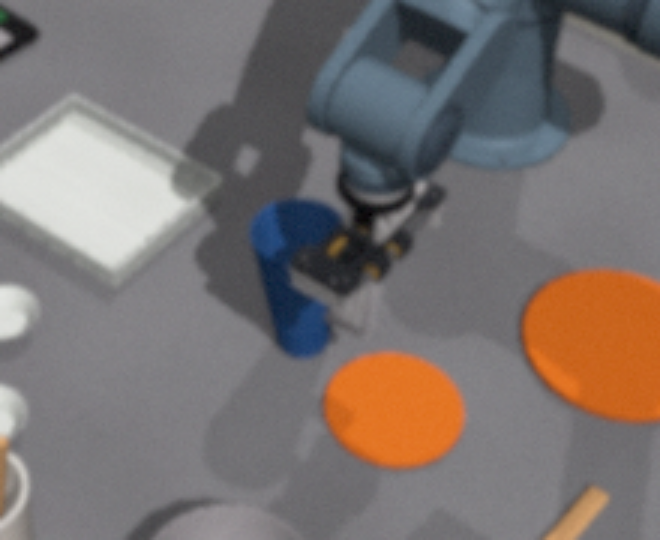

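Tin stands near crop (290,275), gripper on the handle; tilt so far is small, maybe the pads slid on the bar. Try a firmer grip.

```bash
python3 -m creep '0 0 3 0;0 0 6 0;0 0 9 0;0 0 12 0;0 0 16 0;0 0 20 0;0 0 20 0;0 0 20 0' 0 14;python3 - <<'E'
from h import *
st();vs=[optics.get_image(n) for n in('scene','top','wrist')]
cv2.imwrite('pics/s4.png',np.hstack([cv2.resize(vs[0]['frame'][130:260,220:350],(390,390)),cv2.resize(vs[1]['frame'][100:230,170:300],(390,390))]))
cv2.imwrite('pics/w4.png',vs[2]['frame'])
E
```

```text
time: 7.72
eef_pos: [457.3, 140.7, 133.8]
tool_rot: [2.137, 2.302, 0.001]
wrist_force: [-0.2, 1.0, -4.4]
grip_width: 14.0
finger_force: 14.0
t 7.72 tcp [457.3 140.7 133.8] yaw_y 4.3 zax [ 0.001  0.    -1.   ] w 14.0 ff 14.0 F [-0.2  1.  -4.4] M [ 0.14  0.14 -0.02] q [ 0.06 -0.05  2.06  0.    1.13 -0.01]
```

View pics/s4.png

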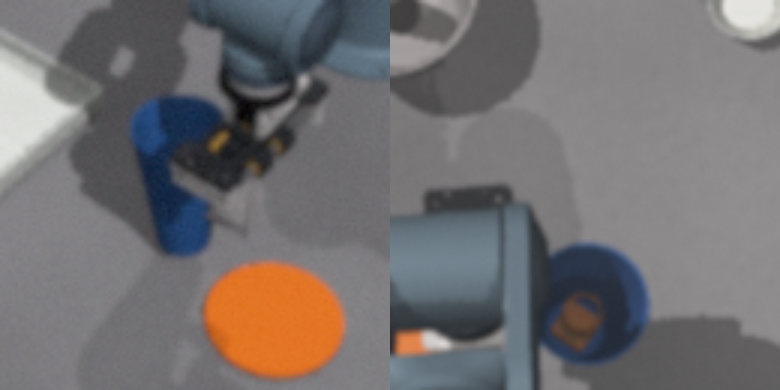

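Top part: mouth at crop (595,303), tamper inside; tin still looks roughly upright and clear of the shelf. I'll build a tilt gauge from the mouth's far lip in the top view and loosen stepwise.

```bash
cat >> h.py <<'E'
def tilt(g,yaw=4.2,save=None):
    s=arm.read_state(); v=optics.get_image("top"); f=v["frame"]; H,S,V=cv2.split(cv2.cvtColor(f,cv2.COLOR_BGR2HSV))
    b=[c for c in blobs((H>100)&(H<130)&(S>90),60) if 80<c[:,0,0].mean()<480]
    p=np.vstack(b).reshape(-1,2); col=np.sort(p[:,0])[-3]; rows=p[p[:,0]>=col-1][:,1].mean()
    a=np.radians(yaw); hd=np.array([-np.sin(a),np.cos(a)])
    th=np.radians(np.arange(-5,125,.5)); best=[]
    for t in th:
        u=np.array([-np.sin(t),np.cos(t)]); w=np.array([np.cos(t),np.sin(t)])
        r=[(165-g)*u-132*w, (165-g)*u-32*w,-g*u-111*w]   # low lip, high lip, foot edge
        y=min(q[0] for q in r); z=[q[1] for q in r if q[0]==y][0]
        P=np.r_[s["eef_pos"][:2]+hd*y, s["eef_pos"][2]-6+z]
        best.append(abs(cv2.projectPoints(P[None],v["rvec"],v["tvec"],v["K"],v["dist"])[0][0,0,0]-col))
    best=np.array(best); i=[k for k in range(1,len(th)-1) if best[k]<=best[k-1] and best[k]<best[k+1] and best[k]<2.5]
    print("col",col,"row",rows.round(0),"tilts",np.degrees(th[i]).round(0),"resid",best[i].round(1))
    if save: cv2.imwrite(save,f)
E
python3 -c "
from h import *
tilt(107)"
for F in 11 ; do python3 -m creep '0 0 0 0;0 0 0 0;0 0 0 0;0 0 0 0' 0 11 >/dev/null; python3 -c "
from h import *
st();tilt(107)"; done
python3 -m creep '0 0 0 0;0 0 0 0;0 0 0 0;0 0 0 0' 0 9 >/dev/null; python3 -c "
from h import *
st();tilt(107)"
python3 -m creep '0 0 0 0;0 0 0 0;0 0 0 0;0 0 0 0' 0 7.5 >/dev/null; python3 -c "
from h import *
st();tilt(107)"
```

```text
col 255 row 201.0 tilts [-1. 48.] resid [0.1 0. ]
t 8.25 tcp [457.  140.7 133.4] yaw_y 4.2 zax [-0.  0. -1.] w 14.2 ff 11.0 F [ 0.7 -0.8 -3.8] M [ 0.2   0.07 -0.08] q [ 0.06 -0.05  2.06  0.    1.13 -0.01]
col 255 row 201.0 tilts [-1. 48.] resid [0.1 0. ]
t 8.63 tcp [457.1 140.7 133.5] yaw_y 4.3 zax [ 0.  0. -1.] w 14.2 ff 9.0 F [ 0.3  1.9 -1.5] M [0.34 0.14 0.02] q [ 0.06 -0.05  2.06  0.    1.13 -0.01]
col 255 row 202.0 tilts [-1. 48.] resid [0.1 0. ]
t 9.02 tcp [457.2 140.7 133.6] yaw_y 4.3 zax [ 0.  0. -1.] w 14.1 ff 7.5 F [-0.2  0.7 -1.5] M [ 0.16  0.2  -0.04] q [ 0.06 -0.05  2.06  0.    1.13 -0.01]
col 255 row 202.0 tilts [-1. 48.] resid [0.1 0. ]
```

```bash
cat >> h.py <<'E'
def foot(save=None):
    v=optics.get_image("scene"); f=v["frame"]; H,S,V=cv2.split(cv2.cvtColor(f,cv2.COLOR_BGR2HSV))
    b=[c for c in blobs((H>100)&(H<125)&(S>140)&(V>40),40) if 150<c[:,0,0].mean()<360 and c[:,0,1].mean()>110]
    p=np.vstack(b).reshape(-1,2); print("blue box",p.min(0),p.max(0),"bottom col",p[p[:,1]>=p[:,1].max()-1][:,0].mean())
    if save: cv2.imwrite(save,cv2.resize(f[80:300,150:410],None,fx=2.5,fy=2.5))
    return v
E
python3 - <<'E'
from h import *
v=foot('pics/s5.png')
# predictions foot front edge for upright, z=0 and z=20 at axis (457+.., 58.8)
for z in (0,20,60):
  a=np.linspace(0,6.28,60); P=np.c_[463+29*np.cos(a),58.8+29*np.sin(a),0*a+z]
  q=cv2.projectPoints(P,v["rvec"],v["tvec"],v["K"],v["dist"])[0][:,0]; print(z,q[:,1].max(),q[q[:,1].argmax(),0])
E
```

```text
blue box [263 169] [295 220] bottom col 287.0
0 217.41153126475436 276.74226782240686
20 213.5647653081485 277.038177523944
60 205.63426569123686 277.64812465070776
```

View pics/s5.png

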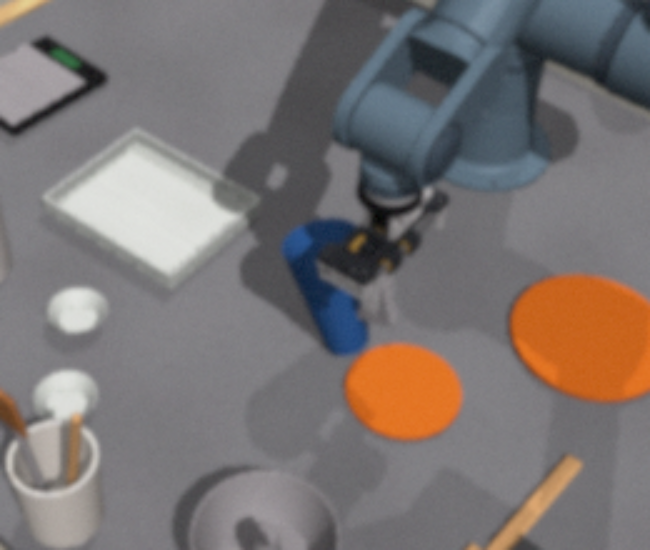

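Now the tin visibly leans (foot crop (348,345), mouth (320,235)), foot on the shelf: the hinge pivots below ~10 N. Raise slowly at 8 N.

```bash
python3 -m creep '0 0 3 0;0 0 6 0;0 0 9 0;0 0 12 0;0 0 15 0;0 0 18 0;0 0 18 0;0 0 18 0' 0 8 >/dev/null;python3 -c "
from h import *
st();tilt(107);foot()"; python3 -m creep '0 0 3 0;0 0 6 0;0 0 9 0;0 0 12 0;0 0 15 0;0 0 18 0;0 0 18 0;0 0 18 0' 0 8 >/dev/null;python3 -c "
from h import *
st();tilt(107);foot('pics/s6.png')"
```

```text
t 9.78 tcp [457.3 140.7 151.7] yaw_y 4.3 zax [ 0.001 -0.    -1.   ] w 14.0 ff 8.0 F [ 0.9 -0.1 -3.2] M [0.08 0.02 0.04] q [ 0.06 -0.08  2.05 -0.    1.16 -0.01]
col 252 row 205.0 tilts [55.] resid [0.1]
blue box [266 173] [305 223] bottom col 295.5
t 10.55 tcp [457.3 140.7 169.8] yaw_y 4.2 zax [ 0.001  0.    -1.   ] w 14.0 ff 8.0 F [ 0.   0.4 -3.9] M [0.03 0.05 0.02] q [ 0.06 -0.1   2.04  0.    1.2  -0.01]
col 251 row 204.0 tilts [57.] resid [0.1]
blue box [266 171] [306 220] bottom col 295.5
```

View pics/s6.png

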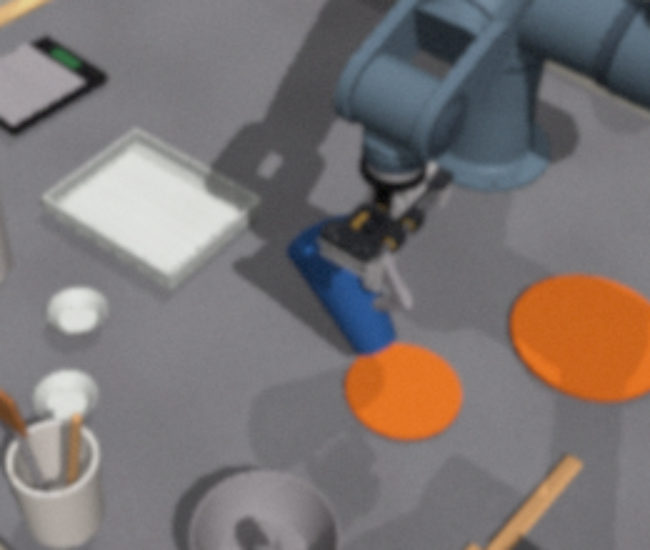

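Tin hangs about 57° over, foot clear of the shelf (foot crop (372,345), mouth (305,235)). Lock, raise, and hold for step 1.

```bash
python3 -m creep '0 0 0 0;0 0 8 0;0 0 20 0;0 0 32 0;0 0 44 0;0 0 50 0;0 0 50 0;0 0 50 0' 0 60 >/dev/null;python3 -m creep '0 0 0 0;0 0 0 0;0 0 0 0;0 0 0 0;0 0 0 0;0 0 0 0;0 0 0 0;0 0 0 0' 0 60 >/dev/null
python3 - <<'E'
from h import *
st();tilt(107);foot()
# plan: rim pivot
for g in (100,107,113):
  for t in (60,84,90,95,100,104):
    a=np.radians(t);u=np.array([-np.sin(a),np.cos(a)]);w=np.array([np.cos(a),np.sin(a)])
    print(g,t,"lip",((165-g)*u-132*w).round(0),"foot",(-g*u-111*w).round(0),"w60",((60-g)*u-(118.6)*w).round(0),"w90",((90-g)*u-122.5*w).round(0),"barfoot",((57-g)*u).round(0))
E
```

```text
t 11.98 tcp [457.1 140.7 219.4] yaw_y 4.2 zax [-0.  0. -1.] w 14.0 ff 60.0 F [-0.2 -0.8 -3.1] M [ 0.1   0.04 -0.01] q [ 0.06 -0.16  2.    0.    1.3  -0.01]
col 251 row 200.0 tilts [56.] resid [0.]
blue box [266 159] [308 210] bottom col 298.0
100 60 lip [-122.  -82.] foot [  31. -146.] w60 [ -25. -123.] w90 [ -53. -111.] barfoot [ 37. -22.]
100 84 lip [ -78. -124.] foot [  88. -121.] w60 [  27. -122.] w90 [  -3. -123.] barfoot [43. -4.]
100 90 lip [ -65. -132.] foot [ 100. -111.] w60 [  40. -119.] w90 [  10. -122.] barfoot [43. -0.]
100 95 lip [ -53. -137.] foot [ 109. -102.] w60 [  50. -115.] w90 [  21. -121.] barfoot [43.  4.]
100 100 lip [ -41. -141.] foot [118. -92.] w60 [  60. -110.] w90 [  31. -119.] barfoot [42.  7.]
100 104 lip [ -31. -144.] foot [124. -84.] w60 [  68. -105.] w90 [  39. -116.] barfoot [42. 10.]
107 60 lip [-116.  -85.] foot [  37. -150.] w60 [ -19. -126.] w90 [ -47. -115.] barfoot [ 43. -25.]
107 84 lip [ -71. -125.] foot [  95. -122.] w60 [  34. -123.] w90 [   4. -124.] barfoot [50. -5.]
107 90 lip [ -58. -132.] foot [ 107. -111.] w60 [  47. -119.] w90 [  17
[... 206 characters left out ...]
rfoot [49.  9.]
107 104 lip [ -24. -142.] foot [131. -82.] w60 [  74. -104.] w90 [  46. -115.] barfoot [49. 12.]
113 60 lip [-111.  -88.] foot [  42. -153.] w60 [ -13. -129.] w90 [ -41. -118.] barfoot [ 48. -28.]
113 84 lip [ -66. -126.] foot [ 101. -122.] w60 [  40. -123.] w90 [  10. -124.] barfoot [56. -6.]
113 90 lip [ -52. -132.] foot [ 113. -111.] w60 [  53. -119.] w90 [  23. -122.] barfoot [56. -0.]
113 95 lip [ -40. -136.] foot [ 122. -101.] w60 [  63. -114.] w90 [  34. -120.] barfoot [56.  5.]
113 100 lip [ -28. -139.] foot [131. -90.] w60 [  73. -108.] w90 [  44. -117.] barfoot [55. 10.]
113 104 lip [ -19. -141.] foot [136. -80.] w60 [  80. -102.] w90 [  52. -113.] barfoot [54. 14.]
```

```bash
python3 -m creep '0 -10 0 0;-1 -25 0 0;-2 -45 0 0;-3 -65 0 0;-4 -85 0 0;-5 -105 0 0;-5 -125 0 0;-5 -145 0 0' 0 60 >/dev/null;python3 -m creep '0 -20 0 0;0 -45 0 0;0 -70 0 0;0 -95 0 0;0 -120 0 0;0 -140 0 0;0 -155 0 0;0 -161 0 0' 0 60 >/dev/null;python3 -m creep '0 0 -10 0;0 0 -20 0;0 0 -26 0;0 0 -32 0;0 0 -32 0;0 0 -32 0' 0 60 >/dev/null; python3 -c "
from h import *
st();tilt(105);foot('pics/s7.png')"
```

```text
t 13.92 tcp [ 451.9 -164.6  186.8] yaw_y 4.3 zax [-0.001  0.001 -1.   ] w 14.1 ff 60.0 F [ 0.1  0.3 -3.4] M [ 0.04  0.02 -0.03] q [-0.59 -0.11  2.02 -0.    1.24 -0.66]Traceback (most recent call last):
  File "<string>", line 3, in <module>
    st();tilt(105);foot('pics/s7.png')
         ~~~~^^^^^
  File "h.py", line 23, in tilt
    p=np.vstack(b).reshape(-1,2); col=np.sort(p[:,0])[-3]; rows=p[p[:,0]>=col-1][:,1].mean()
      ~~~~~~~~~^^^
    return _nx.concatenate(arrs, 0, dtype=dtype, casting=casting)
           ~~~~~~~~~~~~~~~^^^^^^^^^^^^^^^^^^^^^^^^^^^^^^^^^^^^^^^
ValueError: need at least one array to concatenate
```

```bash
cat >> h.py <<'E'
def ax(yaw=4.2):
    """tin axis angle: principal line of blue in scene view, cast on the tin's vertical symmetry plane"""
    s=arm.read_state(); v=optics.get_image("scene"); H,S,V=cv2.split(cv2.cvtColor(v["frame"],cv2.COLOR_BGR2HSV))
    m=((H>100)&(H<125)&(S>140)&(V>40)).astype(np.uint8); n,l,stt,c=cv2.connectedComponentsWithStats(m)
    k=[i for i in range(1,n) if stt[i,4]>40 and 120<c[i,0]<380 and c[i,1]>90]
    p=np.argwhere(np.isin(l,k))[:,::-1].astype(float)
    d=np.linalg.svd(p-p.mean(0),full_matrices=False)[2][0]; t=(p-p.mean(0))@d
    e=np.array([p.mean(0)+d*np.percentile(t,q) for q in(3,97)])
    a=np.radians(yaw); nrm=np.array([np.cos(a),np.sin(a),0]); hd=np.array([-np.sin(a),np.cos(a),0])
    c0=cast(v,e,0.);c1=cast(v,e,500.); P=np.array(s["eef_pos"]); P[2]-=6
    X=np.array([A+(B-A)*(((P+nrm*25-A)@nrm)/((B-A)@nrm)) for A,B in zip(c0,c1)])
    r=np.c_[(X-P)@hd,X[:,2]-P[2]]; r=r[np.argsort(r[:,0])]; dd=r[0]-r[1]
    print("n",len(p),"box",p.min(0),p.max(0),"mouth end",r[0].round(0),"foot end",r[1].round(0),"tilt~",np.degrees(np.arctan2(-dd[0],dd[1])).round(0))
    w=((S<60)&(V>150)).astype(np.uint8)
    return v,p
E
python3 -c "
from h import *
ax()"
python3 -m creep '0 0 0 0;0 0 -2 0;0 0 -4 0;0 0 -6 0;0 0 -8 0;0 0 -10 0;0 0 -12 0;0 0 -12 0' 0 9 >/dev/null; python3 -c "
from h import *
st();ax()"
```

```text
n 598 box [200. 128.] [238. 168.] mouth end [-92.  -2.] foot end [ 35. -81.] tilt~ 58.0
t 14.68 tcp [ 451.8 -165.2  174.9] yaw_y 4.2 zax [-0.001  0.001 -1.   ] w 13.7 ff 9.0 F [ 0.6 -0.2 -3.9] M [ 0.1   0.09 -0.01] q [-0.59 -0.1   2.03  0.    1.21 -0.66]
n 579 box [201. 132.] [238. 171.] mouth end [-91.  -4.] foot end [ 36. -80.] tilt~ 59.0
```

```bash
python3 -m creep '0 0 10 0;0 -8 10 0;0 -8 0 0;0 -8 -5 0;0 -8 -8 0;0 -8 -11 0;0 -8 -11 0' 0 9 >/dev/null; python3 -c "
from h import *
st();ax()"
python3 -m creep '0 -1 -2 0;0 -2 -4 0;0 -3 -6 0;0 -5 -8 0;0 -5 -8 0' 0 9 >/dev/null; python3 -c "
from h import *
st();ax()"
```

```text
t 15.32 tcp [ 451.4 -172.9  163.2] yaw_y 4.3 zax [-0.002  0.001 -1.   ] w 14.2 ff 9.0 F [-0.6  0.5 -3.5] M [ 0.07  0.08 -0.07] q [-0.6  -0.08  2.03  0.    1.19 -0.67]
n 592 box [200. 135.] [238. 173.] mouth end [-88.  -7.] foot end [ 43. -79.] tilt~ 61.0
t 15.78 tcp [ 451.9 -178.5  156. ] yaw_y 4.2 zax [-0.001  0.    -1.   ] w 14.2 ff 9.0 F [ 0.6  0.3 -2.9] M [ 0.1   0.13 -0.03] q [-0.61 -0.06  2.03 -0.    1.17 -0.68]
n 578 box [199. 136.] [237. 173.] mouth end [-87.  -7.] foot end [ 43. -79.] tilt~ 61.0
```

Run:
```python
import pickle; from h import *
v0=pickle.load(open("v0.pkl","rb"))["scene"]; v,p=ax()
low=p[p[:,1]>=p[:,1].max()-1]; print("low px",low.mean(0),"z0",cast(v,[low.mean(0)],0).round(0),"z28",cast(v,[low.mean(0)],28).round(0))
cv2.imwrite("pics/now.png",v["frame"])
g=lambda f:cv2.cvtColor(f,cv2.COLOR_BGR2GRAY)
# tray shift via template of left (far -y) corner patch and bottom corner patch
for (x,y,w,h) in [(162,140,26,40),(195,170,40,24)]:
    r=cv2.matchTemplate(g(v["frame"])[y-10:y+h+10,x-10:x+w+10],g(v0["frame"])[y:y+h,x:x+w],cv2.TM_CCOEFF_NORMED); print(cv2.minMaxLoc(r)[1],np.array(cv2.minMaxLoc(r)[3])-10)
# where rim should project
for P in [(349,-152,28),(448,-145,28),(548,-138,28),(448,-145,0),(564,-384,28)]:
    print(P,cv2.projectPoints(np.array([P],float),v["rvec"],v["tvec"],v["K"],v["dist"])[0].ravel().round(0))
```

```text
n 577 box [199. 136.] [237. 173.] mouth end [-87.  -6.] foot end [ 42. -79.] tilt~ 61.0
low px [228.30769231 172.38461538] z0 [[ 446. -187.    0.]] z28 [[ 465. -167.   28.]]
0.9938744902610779 [0 0]
0.8194438815116882 [1 5]
(349, -152, 28) [254. 158.]
(448, -145, 28) [236. 173.]
(548, -138, 28) [217. 189.]
(448, -145, 0) [236. 178.]
(564, -384, 28) [167. 157.]
```

The foot had dropped inside the rim. Lift out, come back further +y, and rest the wall on the rim.

```bash
python3 -m creep '0 0 15 0;0 0 35 0;0 0 45 0;0 20 45 0;0 20 45 0;0 20 30 0;0 20 20 0;0 20 18 0' 0 9 >/dev/null; python3 -c "
from h import *
st();ax()"
python3 -m creep '0 0 -2 0;0 0 -4 0;0 0 -6 0;0 0 -8 0;0 -4 -10 0;0 -8 -11 0;0 -12 -12 0;0 -12 -12 0' 0 9 >/dev/null; python3 -c "
from h import *
st();ax()"
```

```text
t 16.55 tcp [ 451.5 -158.4  172.9] yaw_y 4.3 zax [-0.002  0.    -1.   ] w 14.0 ff 10.4 F [-0.7 -1.2 -0.2] M [-0.22  0.1   0.01] q [-0.57 -0.1   2.04 -0.    1.21 -0.65]
n 650 box [204. 136.] [244. 175.] mouth end [-81. -12.] foot end [ 55. -77.] tilt~ 64.0
t 17.27 tcp [ 451.3 -170.4  161.3] yaw_y 4.2 zax [-0.002  0.001 -1.   ] w 13.9 ff 9.4 F [-0.3 -0.8 -3.9] M [-0.01  0.03  0.05] q [-0.6  -0.08  2.03  0.    1.19 -0.67]
n 626 box [202. 137.] [242. 175.] mouth end [-81. -12.] foot end [ 55. -77.] tilt~ 64.0
```

```bash
cat >> h.py <<'E'
import pickle
def tray(v=None):
    v0=pickle.load(open("v0.pkl","rb"))["scene"]; v=v or optics.get_image("scene"); g=lambda f:cv2.cvtColor(f,cv2.COLOR_BGR2GRAY)
    for (x,y,w,h) in [(162,140,26,40),(200,130,14,16)]:
        r=cv2.matchTemplate(g(v["frame"])[y-12:y+h+12,x-12:x+w+12],g(v0["frame"])[y:y+h,x:x+w],cv2.TM_CCOEFF_NORMED); print("tray shift px",np.round(cv2.minMaxLoc(r)[1],2),np.array(cv2.minMaxLoc(r)[3])-12)
E
python3 - <<'E'
from h import *
v,p=ax(); tray(v)
# where the tin's lowest generatrix silhouette goes: lower-left boundary of blue, cast onto symmetry plane
f=v["frame"]; sub=f[120:190,190:260]
H,S,V=cv2.split(cv2.cvtColor(sub,cv2.COLOR_BGR2HSV))
ch=np.full(H.shape,'.'); ch[(H>100)&(H<125)&(S>140)&(V>40)]='B'; ch[(S<50)&(V>170)]='W'; ch[(V<45)]='k'
print("\n".join(str(120+i).rjust(4)+"".join(ch[i]) for i in range(0,70,2)))
E
```

```text
n 628 box [202. 137.] [242. 175.] mouth end [-81. -12.] foot end [ 55. -77.] tilt~ 64.0
tray shift px 1.0 [0 0]
tray shift px 0.84 [-12  12]
 120.................................kkkkk............k...................
 122.......................k........kkkkkkkk..........k...................
 124....................kkk.......kkkkkkk.................................
 126..................k..k.kkk.k.kkkkkkk.....kkk..........................
 128...................kk.kk.......kk.........kk..........................
 130......................k..k....kk......................................
 132..........................k...........................................
 134......................................................................
 136......................................................................
 138..............BBBBBB..................................................
 140.............BBBBBBBBBBB..............................................
 142.............BBBBBBBBBBBBBBBB...B.....................................
 144..............BBBBBBBBBBBBBBBBBBB......................
[... 965 characters left out ...]
BBBBBBB..................
 172WWWWWWWWWWWWWWWWWWWWWWWWWWWWWWW.......BBBBBBBBBBBB....................
 174.WWWWWWWWWWWWWWWWWWWWWWWWWWWWWWWWW......BBBBBB........................
 176.....WWWWWWWWWWWWWWWWWWWWWWWWWWWWWWWW.................................
 178........WWWWWWWWWWWWWWWWWWWWWWWWWWWWWW................................
 180...........WWWWWWWWWWWWWWWWWWWWWWWWWWWW...............................
 182...............WWWWWWWWWWWWWWWWWWWWWWW................................
 184..................WWWWWWWWWWWWWWWWW...................................
 186.....................WWWWWWWWWWWW.....................................
 188.........................WWWWWW.......................................
```

```bash
cat >> h.py <<'E'
def circ(P,yaw,g,t,h,r,v):
    t=np.radians(t);a=np.radians(yaw); nx=np.array([np.cos(a),np.sin(a),0]); hd=np.array([-np.sin(a),np.cos(a),0]); Z=np.array([0,0,1.])
    u=-np.sin(t)*hd+np.cos(t)*Z; w=np.cos(t)*hd+np.sin(t)*Z
    k=np.linspace(0,2*np.pi,90); X=P+(h-g)*u-82*w+r*(np.cos(k)[:,None]*nx+np.sin(k)[:,None]*w)
    return X,cv2.projectPoints(X,v["rvec"],v["tvec"],v["K"],v["dist"])[0][:,0]
E
python3 - <<'E'
from h import *
s=st(); P=s["eef_pos"]-[0,0,6]; v=optics.get_image("scene")
for g in (90,98,107):
  for t in (58,64,72,80):
    X,q=circ(P,4.2,g,t,0,29,v); Y,m=circ(P,4.2,g,t,165,50,v)
    print(g,t,"foot px right",q[:,0].max().round(0),"low",q[q[:,1].argmax()].round(0),"mouth px left",m[m[:,0].argmin()].round(0),"top row",m[:,1].min().round(0), "foot zmin",X[:,2].min().round(0),"y",X[X[:,2].argmin(),1].round(0))
E
```

```text
t 17.37 tcp [ 451.4 -170.   161.5] yaw_y 4.2 zax [-0.002  0.001 -1.   ] w 14.3 ff 9.4 F [ 0.1  0.8 -3.3] M [ 0.01  0.03 -0.01] q [-0.6  -0.08  2.03  0.    1.19 -0.67]
90 58 foot px right 244.0 low [231. 177.] mouth px left [196. 146.] top row 127.0 foot zmin 14.0 y -153.0
90 64 foot px right 246.0 low [234. 179.] mouth px left [197. 149.] top row 129.0 foot zmin 16.0 y -138.0
90 72 foot px right 249.0 low [238. 180.] mouth px left [199. 152.] top row 132.0 foot zmin 22.0 y -119.0
90 80 foot px right 252.0 low [242. 180.] mouth px left [201. 155.] top row 135.0 foot zmin 31.0 y -101.0
98 58 foot px right 245.0 low [233. 179.] mouth px left [197. 147.] top row 129.0 foot zmin 9.0 y -146.0
98 64 foot px right 248.0 low [236. 180.] mouth px left [199. 150.] top row 131.0 foot zmin 13.0 y -131.0
98 72 foot px right 251.0 low [240. 181.] mouth px left [201. 153.] top row 133.0 foot zmin 20.0 y -111.0
98 80 foot px right 254.0 low [244. 181.] mouth px left [203. 156.] top row 136.0 foot zmin 29.0 y -93.0
107 58 foot px right 247.0 low [234. 181.] mouth px left [199. 149.] top row 131.0 foot zmin 5.0 y -138.0
107 64 foot px right 249.0 low [238. 182.] mouth px left [200. 152.] top row 132.0 foot zmin 9.0 y -123.0
107 72 foot px right 253.0 low [242. 183.] mouth px left [203. 155.] top row 135.0 foot zmin 17.0 y -103.0
107 80 foot px right 256.0 low [246. 183.] mouth px left [205. 158.] top row 137.0 foot zmin 28.0 y -84.0
```

Run:
```python
from h import *
v=optics.get_image("scene")
for P,obs in [((457.3,140.7,163.8),"266 171 306 220"),((457.1,140.7,213.4),"266 159 308 210"),((451.9,-164.6,180.8),"200 128 238 168"),((451.4,-172.9,157.2),"200 135 238 173"),((451.5,-158.4,166.9),"204 136 244 175"),((451.4,-170,155.5),"202 137 242 175")]:
  print(obs)
  for g in (95,107):
   for t in (56,62):
    X,q=circ(np.array(P),4.2,g,t,0,29,v); Y,m=circ(np.array(P),4.2,g,t,165,50,v)
    print("   ",g,t,m[:,0].min().round(0),m[:,1].min().round(0),q[:,0].max().round(0),q[:,1].max().round(0))
```

```text
266 171 306 220
    95 56 261.0 170.0 313.0 226.0
    95 62 262.0 172.0 316.0 227.0
    107 56 263.0 173.0 315.0 228.0
    107 62 265.0 175.0 319.0 230.0
266 159 308 210
    95 56 261.0 158.0 315.0 216.0
    95 62 263.0 161.0 318.0 217.0
    107 56 264.0 161.0 317.0 219.0
    107 62 265.0 163.0 321.0 220.0
200 128 238 168
    95 56 196.0 122.0 245.0 174.0
    95 62 198.0 124.0 247.0 175.0
    107 56 199.0 125.0 247.0 177.0
    107 62 200.0 127.0 250.0 178.0
200 135 238 173
    95 56 196.0 127.0 243.0 177.0
    95 62 197.0 129.0 246.0 179.0
    107 56 198.0 129.0 245.0 180.0
    107 62 199.0 131.0 248.0 181.0
204 136 244 175
    95 56 198.0 126.0 246.0 178.0
    95 62 199.0 128.0 249.0 179.0
    107 56 200.0 129.0 248.0 180.0
    107 62 202.0 131.0 251.0 181.0
202 137 242 175
    95 56 196.0 127.0 244.0 178.0
    95 62 198.0 129.0 246.0 179.0
    107 56 198.0 130.0 246.0 181.0
    107 62 200.0 132.0 249.0 182.0
```

Calibrated against earlier poses, this is about 70° with grip ≈95 mm up the tin. The tray has not moved. Keep pressing over the rim.

```bash
python3 -m creep '0 -5 0 0;0 -10 0 0;0 -15 0 0;0 -20 0 0;0 -25 0 0;0 -30 0 0;0 -35 0 0;0 -35 0 0' 0 9 >/dev/null; python3 -c "
from h import *
st();v,p=ax();tray(v)"
python3 -m creep '0 0 -1 0;0 0 -2 0;0 0 -3 0;0 0 -4 0;0 0 -5 0;0 0 -6 0;0 0 -7 0;0 0 -7 0' 0 9 >/dev/null; python3 -c "
from h import *
st();v,p=ax();tray(v)"
```

```text
t 18.13 tcp [ 452.1 -206.4  162.6] yaw_y 4.2 zax [ 0. -0. -1.] w 13.9 ff 9.4 F [ 0.3 -0.5 -3.4] M [-0.02  0.03 -0.01] q [-0.66 -0.04  2.   -0.    1.18 -0.73]
n 620 box [195. 132.] [234. 170.] mouth end [-81. -11.] foot end [ 54. -77.] tilt~ 64.0
tray shift px 0.97 [0 0]
tray shift px 0.9 [-9  6]
t 18.85 tcp [ 452.  -205.2  155.2] yaw_y 4.3 zax [-0.  0. -1.] w 14.0 ff 9.4 F [ 0.3  0.4 -4.1] M [ 0.03  0.08 -0.06] q [-0.65 -0.03  2.01  0.    1.17 -0.73]
n 608 box [196. 134.] [234. 172.] mouth end [-81. -12.] foot end [ 54. -78.] tilt~ 64.0
tray shift px 0.98 [0 0]
tray shift px 0.88 [-9  7]
```

Run:
```python
from h import *
v=pickle.load(open("v0.pkl","rb"))["scene"]; H,S,V=cv2.split(cv2.cvtColor(v["frame"],cv2.COLOR_BGR2HSV))
for nm,m in (("mask",(H>100)&(H<125)&(S>140)&(V>40)),("loose",(H>95)&(H<130)&(S>80))):
  p=np.argwhere(m[150:280,190:290])[:,::-1]+[190,150]; print(nm,p.min(0),p.max(0))
X,q=circ(np.array([659,99.5,95]),0,95,0,0,29,v);Y,m=circ(np.array([659,99.5,95]),0,95,0,165,50,v)
print(q.min(0),q.max(0),m.min(0),m.max(0))
v=optics.get_image("scene"); H,S,V=cv2.split(cv2.cvtColor(v["frame"],cv2.COLOR_BGR2HSV))
for nm,m in (("mask",(H>100)&(H<125)&(S>140)&(V>40)),("loose",(H>95)&(H<130)&(S>80))):
  p=np.argwhere(m[110:200,180:260])[:,::-1]+[180,110]; print("now",nm,p.min(0),p.max(0))
P=np.array([452,-205.5,149.2])
for t in (50,56,62,68,74):
    X,q=circ(P,4.2,95,t,0,29,v);Y,m=circ(P,4.2,95,t,165,50,v); print(t,m.min(0).round(0),q.max(0).round(0))
f=v["frame"][120:190,180:250]; print(f.shape)
# light handle bar pixels near gripper: list bright-grey blob
m=(S<50)&(V>165); m[:, :205]=0; m[:140]=0; m[185:]=0; m[:,265:]=0
for c in blobs(m,4): print("bright",cv2.boundingRect(c),cv2.contourArea(c))
```

```text
mask [209 194] [240 244]
loose [208 193] [241 246]
[217.20331245 230.88357081] [235.449943   245.59649924] [207.13041998 191.57918212] [241.55071386 217.58578475]
now mask [195 134] [234 172]
now loose [187 110] [235 172]
50 [188. 122.] [234. 173.]
56 [189. 124.] [237. 175.]
62 [191. 126.] [239. 176.]
68 [192. 128.] [241. 177.]
74 [194. 130.] [244. 177.]
(70, 70, 3)
bright (205, 154, 49, 31) 552.0
```

Recalibrated: the mouth was under-masked, so real tilt is ≈50° and the foot has been inside the tray. Lift out, restart with foot well outside the rim.

```bash
cat >> h.py <<'E'
def th(g=95,yaw=4.2):
    s=st(); P=s["eef_pos"]-[0,0,6]; v=optics.get_image("scene"); H,S,V=cv2.split(cv2.cvtColor(v["frame"],cv2.COLOR_BGR2HSV))
    m=((H>100)&(H<125)&(S>120)&(V>40)).astype(np.uint8); n,l,stt,c=cv2.connectedComponentsWithStats(m)
    k=max([i for i in range(1,n) if 120<c[i,0]<390 and c[i,1]>90],key=lambda i:stt[i,4])
    p=np.argwhere(l==k)[:,::-1]; R,L=p.max(0)+0.5
    T=np.arange(-10,125,1.); f=[circ(P,yaw,g,t,0,29,v)[1].max(0) for t in T]; f=np.array(f)
    print("foot right/low",R,L,"theta from right",np.interp(R,f[:,0],T) if T[f[:,0].argmax()]>100 else T[abs(f[:,0]-R).argmin()],"pred low",np.interp(R,f[:,0],f[:,1]).round(1)); tray(v)
E
python3 -m creep '0 0 20 0;0 0 40 0;0 0 50 0;0 30 50 0;0 60 50 0;0 72 40 0;0 72 28 0;0 72 24 0' 0 14 >/dev/null; python3 -c "
from h import *
th()"
python3 -m creep '0 0 0 0;0 0 -4 0;0 0 -6 0;0 -2 -8 0;0 -4 -8 0;0 -6 -8 0;0 -8 -8 0;0 -8 -8 0' 0 8 >/dev/null; python3 -c "
from h import *
th()"
```

```text
t 19.62 tcp [ 450.9 -132.6  176.8] yaw_y 4.3 zax [-0.003  0.001 -1.   ] w 14.0 ff 14.0 F [ 0.1 -0.4 -4.5] M [ 0.05  0.12 -0.01] q [-0.53 -0.13  2.05 -0.    1.22 -0.6 ]
foot right/low 250.5 178.5 theta from right 53.045229337415584 pred low 179.7
tray shift px 1.0 [0 0]
tray shift px 0.89 [-7 -3]
t 20.33 tcp [ 452.2 -141.8  171.7] yaw_y 4.2 zax [ 0. -0. -1.] w 14.3 ff 8.0 F [ 0.6 -0.5 -3. ] M [0.05 0.03 0.01] q [-0.54 -0.11  2.05 -0.    1.21 -0.62]
foot right/low 248.5 178.5 theta from right 53.504333627323135 pred low 179.7
tray shift px 1.0 [0 0]
tray shift px 0.89 [-8 -3]
```

```bash
python3 -m creep '0 0 -2 0;0 -3 -3 0;0 -6 -3 0;0 -9 -3 0;0 -12 -3 0;0 -15 -3 0;0 -18 -4 0;0 -18 -4 0' 0 8 >/dev/null; python3 -c "
from h import *
th()"
python3 -m creep '0 -3 0 0;0 -6 -1 0;0 -9 -1 0;0 -12 -2 0;0 -15 -2 0;0 -18 -3 0;0 -20 -3 0;0 -20 -3 0' 0 8 >/dev/null; python3 -c "
from h import *
th()"
```

```text
t 21.05 tcp [ 452.6 -159.1  167.8] yaw_y 4.2 zax [ 0.001  0.002 -1.   ] w 13.5 ff 19.3 F [0.4 4.7 0.8] M [ 1.62 -0.41 -0.08] q [-0.58 -0.09  2.04  0.    1.2  -0.65]
foot right/low 247.5 178.5 theta from right 59.94602513849653 pred low 179.4
tray shift px 1.0 [0 0]
tray shift px 0.88 [ 4 -8]
t 21.77 tcp [ 452.2 -179.2  164.5] yaw_y 4.2 zax [ 0.     0.001 -1.   ] w 13.9 ff 21.1 F [2.  4.4 1.3] M [ 1.43 -0.47 -0.06] q [-0.61 -0.07  2.02  0.    1.19 -0.69]
foot right/low 246.5 176.5 theta from right 67.75055441745099 pred low 178.4
tray shift px 0.99 [0 0]
tray shift px 0.86 [  0 -10]
```

```bash
python3 -m creep '0 -3 -1 0;0 -6 -2 0;0 -9 -3 0;0 -12 -4 0;0 -15 -5 0;0 -18 -6 0;0 -22 -7 0;0 -22 -7 0' 0 8 >/dev/null; python3 -c "
from h import *
th()"
python3 -m creep '0 0 -1 0;0 -1 -2 0;0 -2 -3 0;0 -2 -4 0;0 -2 -5 0;0 -2 -5 0' 0 8 >/dev/null; python3 -c "
from h import *
th()"
```

```text
t 22.48 tcp [ 451.9 -202.3  157.2] yaw_y 4.2 zax [-0.001 -0.001 -1.   ] w 14.6 ff 18.0 F [ 1.5  2.4 -0.5] M [ 0.79 -0.34 -0.12] q [-0.65 -0.04  2.01 -0.    1.17 -0.72]
foot right/low 244.5 175.5 theta from right 74.91099660943567 pred low 177.1
tray shift px 0.98 [0 0]
tray shift px 0.83 [ -2 -10]
t 23.03 tcp [ 453.5 -205.5  154.8] yaw_y 4.3 zax [ 0.003 -0.005 -1.   ] w 14.0 ff 16.1 F [ 0.  -1.6  7.4] M [ 0.06 -0.15 -0.04] q [-0.65 -0.03  2.01 -0.    1.16 -0.73]
foot right/low 244.5 175.5 theta from right 77.56576317067966 pred low 177.5
tray shift px 0.97 [0 0]
tray shift px 0.83 [ -3 -10]
```

```bash
python3 -m creep '0 0 0 0;0 -1 -1 0;0 -2 -2 0;0 -3 -3 0;0 -4 -3 0;0 -4 -3 0' 0 6 >/dev/null; python3 -c "
from h import *
th()"
python3 -m creep '0 0 -1 0;0 0 -2 0;0 0 -3 0;0 0 -3 0' 0 6 >/dev/null; python3 -c "
from h import *
th()"
```

```text
t 23.58 tcp [ 453.5 -209.8  151.8] yaw_y 4.3 zax [ 0.004 -0.006 -1.   ] w 14.1 ff 13.4 F [ 0.3 -2.6  7.6] M [-0.06 -0.15 -0.09] q [-0.66 -0.03  2.   -0.    1.16 -0.73]
foot right/low 244.5 175.5 theta from right 80.05054275741216 pred low 177.6
tray shift px 0.97 [0 0]
tray shift px 0.82 [ -4 -10]
t 23.97 tcp [ 454.3 -211.1  150. ] yaw_y 4.3 zax [ 0.005 -0.01  -1.   ] w 14.0 ff 13.1 F [ 0.  -5.5 10.1] M [-0.8  -0.13 -0.03] q [-0.66 -0.02  2.   -0.    1.15 -0.73]
foot right/low 243.5 175.5 theta from right 78.42730953801042 pred low 177.8
tray shift px 0.97 [0 0]
tray shift px 0.84 [10 -9]
```

Run:
```python
from h import *
s=arm.read_state(); P=s["eef_pos"]-[0,0,6]; v=optics.get_image("scene"); f=v["frame"]
for t in (70,76,82,88,94,100,106):
    X,q=circ(P,4.2,95,t,0,29,v);Y,m=circ(P,4.2,95,t,165,50,v); print(t,"foot R/low",q.max(0).round(0),"foot min",q.min(0).round(0),"mouth min",m.min(0).round(0),"max",m.max(0).round(0))
H,S,V=cv2.split(cv2.cvtColor(f,cv2.COLOR_BGR2HSV)); y0,x0=110,165
sl=np.s_[y0:195,x0:260]; H,S,V=H[sl],S[sl],V[sl]
ch=np.full(H.shape,'.'); ch[(S<50)&(V>170)]='W'; ch[V<45]='k'; ch[(H>100)&(H<128)&(S>120)&(V>30)]='B'; ch[(H<20)&(S>70)&(V>50)]='T'
print("\n".join(str(y0+i).rjust(4)+"".join(ch[i]) for i in range(0,85,2)))
```

```text
70 foot R/low [240. 177.] foot min [229. 165.] mouth min [191. 130.] max [211. 151.]
76 foot R/low [243. 178.] foot min [232. 165.] mouth min [193. 132.] max [212. 154.]
82 foot R/low [245. 178.] foot min [234. 164.] mouth min [195. 134.] max [214. 158.]
88 foot R/low [247. 178.] foot min [236. 163.] mouth min [197. 136.] max [216. 161.]
94 foot R/low [249. 177.] foot min [238. 161.] mouth min [198. 138.] max [218. 164.]
100 foot R/low [250. 176.] foot min [239. 160.] mouth min [200. 140.] max [220. 167.]
106 foot R/low [252. 175.] foot min [240. 158.] mouth min [202. 142.] max [222. 169.]
 110..................kkkkkkkkk......................kkkk..........................................
 112...................kkkkkkkk.......................kkk..........................................
 114...................kkkkkk....................kkk.kk.T..........................................
 116................kkkkkk......................TTTT.kkkk..........................................
 118.............kkkkkk....................k.TTTTTTTTkkkkk....k.TTT.kk.............................
 12
[... 3096 characters left out ...]

 182........................................WWWWWWWWWWWWWWWWWWWWWWWW...............................
 184............................................WWWWWWWWWWWWWWWW...................................
 186...............................................WWWWWWWWWWW.....................................
 188..................................................WWWW.W.......................................
 190...............................................................................................
 192...............................................................................................
 194...............................................................................................
```

Tin is jammed at about 80°: rim friction opposes rotation when I press down, but helps when dragging −y. So: back off +y locked, then drag −y strokes.

```bash
python3 -m creep '0 0 3 0;0 0 8 0;0 0 12 0;0 15 12 0;0 30 12 0;0 48 12 0;0 48 10 0;0 48 8 0' 0 20 >/dev/null; python3 -c "
from h import *
th()"
python3 -m creep '0 0 -4 0;0 0 -7 0;0 -6 -8 0;0 -12 -8 0;0 -18 -8 0;0 -24 -8 0;0 -30 -8 0;0 -30 -8 0' 0 9 >/dev/null; python3 -c "
from h import *
th()"
```

```text
t 24.73 tcp [ 451.5 -157.9  153.6] yaw_y 4.4 zax [-0.001  0.    -1.   ] w 14.1 ff 26.2 F [ 0.1  0.3 -4.5] M [-0.11  0.02 -0.04] q [-0.57 -0.08  2.05 -0.    1.17 -0.65]
foot right/low 256.5 181.5 theta from right 82.19586801127193 pred low 184.3
tray shift px 1.0 [0 0]
tray shift px 0.91 [-8 -3]
t 25.45 tcp [ 452.3 -190.8  147. ] yaw_y 4.2 zax [ 0.001 -0.001 -1.   ] w 13.7 ff 15.3 F [-0.2 -0.1 -1.7] M [-0.11  0.21  0.05] q [-0.63 -0.04  2.03 -0.    1.15 -0.7 ]
foot right/low 249.5 178.5 theta from right 82.48477128966782 pred low 181.0
tray shift px 0.99 [0 0]
tray shift px 0.87 [ 1 -5]
```

```bash
python3 -m creep '0 -4 -2 0;0 -8 -4 0;0 -12 -5 0;0 -16 -6 0;0 -20 -7 0;0 -23 -7 0;0 -23 -7 0' 0 9 >/dev/null; python3 -c "
from h import *
th()"
python3 -m creep '0 0 5 0;0 0 10 0;0 15 10 0;0 30 10 0;0 45 10 0;0 45 6 0;0 45 2 0;0 45 0 0' 0 20 >/dev/null; python3 -c "
from h import *
th()"
```

```text
t 26.08 tcp [ 451.6 -212.7  138.8] yaw_y 4.2 zax [-0.001  0.    -1.   ] w 13.9 ff 11.6 F [ 0.3  0.6 -1.3] M [0.09 0.06 0.  ] q [-0.67 -0.    2.01 -0.    1.14 -0.74]
foot right/low 247.5 177.5 theta from right 89.74849259580947 pred low 179.0
tray shift px 0.97 [0 0]
tray shift px 0.86 [-4 -7]
t 26.8 tcp [ 451.8 -167.   138.9] yaw_y 4.3 zax [-0.001 -0.    -1.   ] w 14.1 ff 22.2 F [-0.6 -0.5  0.1] M [-0.16  0.04 -0.01] q [-0.59 -0.05  2.05 -0.    1.14 -0.66]
foot right/low 257.5 183.5 theta from right 91.23820173699926 pred low 185.5
tray shift px 1.0 [0 0]
tray shift px 0.92 [-8 -2]
```

```bash
cat >> h.py <<'E'
def tam():
    v=optics.get_image("scene"); H,S,V=cv2.split(cv2.cvtColor(v["frame"],cv2.COLOR_BGR2HSV)); y0,x0=130,165
    sl=np.s_[y0:192,x0:250]; H,S,V=H[sl],S[sl],V[sl]
    m=((H<22)&(S>70)&(V>50)); print("wood px",m.sum(), (np.argwhere(m).mean(0)[::-1]+[x0,y0]).round(0) if m.any() else "")
E
python3 -m creep '0 -4 0 0;0 -8 -1 0;0 -12 -1 0;0 -16 -1 0;0 -20 -1 0;0 -24 -1 0;0 -24 -1 0' 0 9 >/dev/null; python3 -c "
from h import *
th();tam()"
```

```text
t 27.43 tcp [ 452.2 -192.4  138.7] yaw_y 4.2 zax [ 0.    -0.001 -1.   ] w 14.1 ff 11.2 F [ 0.5 -0.1 -1. ] M [-0.14  0.11  0.03] q [-0.63 -0.02  2.03 -0.    1.14 -0.71]
foot right/low 251.5 179.5 theta from right 89.44541798187574 pred low 182.1
tray shift px 0.99 [0 0]
tray shift px 0.89 [ 0 -4]
wood px 13 [224. 131.]
```

```bash
python3 -m creep '0 -4 -2 0;0 -8 -4 0;0 -12 -5 0;0 -16 -6 0;0 -20 -7 0;0 -20 -7 0' 0 9 >/dev/null; python3 -c "
from h import *
th();tam()"
python3 -m creep '0 0 5 0;0 0 8 0;0 15 8 0;0 30 8 0;0 42 8 0;0 42 4 0;0 42 2 0;0 42 2 0' 0 20 >/dev/null; python3 -c "
from h import *
th();tam()"
```

```text
t 28.03 tcp [ 451.8 -211.8  130.9] yaw_y 4.2 zax [-0.001  0.    -1.   ] w 14.1 ff 9.0 F [-0.4  0.4 -1.7] M [-0.06  0.02 -0.01] q [-0.67  0.01  2.01 -0.    1.12 -0.74]
foot right/low 250.5 177.5 theta from right 99.30992211125808 pred low 179.5
tray shift px 0.97 [0 0]
tray shift px 0.87 [ 1 -3]
wood px 10 [220. 131.]
t 28.8 tcp [ 453.5 -169.9  135.8] yaw_y 4.3 zax [ 0.003 -0.003 -1.   ] w 13.9 ff 20.2 F [-1.8  0.7  7.5] M [0.18 0.54 0.04] q [-0.59 -0.04  2.05 -0.    1.13 -0.67]
foot right/low 259.5 182.5 theta from right 100.939033344428 pred low 184.5
tray shift px 1.0 [0 0]
tray shift px 0.93 [-8 -1]
wood px 29 [228. 133.]
```

```bash
python3 -m creep '0 0 2 0;0 0 5 0;0 0 8 0;0 0 8 0;0 0 8 0;0 0 8 0;0 0 8 0;0 0 8 0' 0 40 >/dev/null
python3 - <<'E'
from h import *
th();v=optics.get_image("scene"); f=v["frame"]
H,S,V=cv2.split(cv2.cvtColor(f,cv2.COLOR_BGR2HSV)); y0,x0=124,165
sl=np.s_[y0:192,x0:262]; H,S,V=H[sl],S[sl],V[sl]
ch=np.full(H.shape,'.'); ch[(S<50)&(V>170)]='W'; ch[V<45]='k'; ch[(H>100)&(H<128)&(S>120)&(V>30)]='B'; ch[(H<22)&(S>60)&(V>40)]='T'
print("\n".join(str(y0+i).rjust(4)+"".join(ch[i]) for i in range(0,68,2)))
E
```

```text
t 29.57 tcp [ 451.9 -169.2  141.2] yaw_y 4.3 zax [-0.  0. -1.] w 14.0 ff 40.1 F [-0.4  0.3 -3.8] M [-0.25 -0.06  0.01] q [-0.59 -0.05  2.05 -0.    1.14 -0.67]
foot right/low 259.5 181.5 theta from right 99.26539346289336 pred low 183.6
tray shift px 1.0 [0 0]
tray shift px 0.93 [-8 -2]
 124...kkk...............................................TTTTT.kkk........k..........................
 126kkk...............................................TTTTTTTTkkkkkkk...TT.TT.kkk....................
 128................................................k.TTTTTTTkkkkkkkTTT....TTTTk.....................
 130.............................................kkk.kkk..TkkkkkkkT.TT.kk....T.......................
 132.............................................kk.kk..kk...kkkkkTTTT.kk............................
 134..............................................kk........k......TTTTkk............................
 136.......................................................k.........TT..............................
 138...............................................................................................
[... 1954 characters left out ...]
........................WWWWWWWWWWWWWWWWWWWWWWWWWWWWWW..............BBBBBBBBBBBBBBB.....
 180....................................WWWWWWWWWWWWWWWWWWWWWWWWWWWW..................BBBBBBBBB......
 182.......................................WWWWWWWWWWWWWWWWWWWWWWWWW.................................
 184...........................................WWWWWWWWWWWWWWWWW.....................................
 186...............................................WWWWWWWWWWW.......................................
 188..................................................WWWWWW.........................................
 190.................................................................................................
```

Run:
```python
from h import *
s=arm.read_state(); v=optics.get_image("scene"); f=v["frame"]
H,S,V=cv2.split(cv2.cvtColor(f,cv2.COLOR_BGR2HSV)); m=(H>95)&(H<130)&(S>90); m[:146]=0; m[190:]=0; m[:,:190]=0; m[:,280:]=0
p=np.argwhere(m)[:,::-1]; hull=cv2.convexHull(p.astype(np.int32))[:,0]; print("obs min",p.min(0),"max",p.max(0),hull.tolist())
for off in (0,10,15):
 for g in (90,97):
  for t in (88,94,100,106):
    P=s["eef_pos"]-[0,0,6-off]
    X,q=circ(P,4.2,g,t,0,29,v);Y,mm=circ(P,4.2,g,t,165,50,v); print(off,g,t,"foot R/low",q.max(0).round(0),"mouth left",mm[mm[:,0].argmin()].round(0),"low",mm[mm[:,1].argmax()].round(0),"lipz",Y[:,2].min().round(0))
st()
```

```text
obs min [211 146] max [260 182] [[260, 171], [259, 175], [258, 177], [253, 182], [251, 182], [245, 180], [240, 178], [218, 168], [212, 165], [211, 163], [211, 156], [212, 153], [213, 151], [215, 148], [217, 146], [218, 146], [237, 152], [247, 159], [255, 165], [259, 169]]
0 90 88 foot R/low [255. 184.] mouth left [204. 162.] low [209. 167.] lipz 6.0
0 90 94 foot R/low [257. 184.] mouth left [206. 163.] low [211. 170.] lipz -2.0
0 90 100 foot R/low [259. 183.] mouth left [208. 164.] low [215. 173.] lipz -8.0
0 90 106 foot R/low [260. 182.] mouth left [210. 166.] low [218. 176.] lipz -12.0
0 97 88 foot R/low [256. 185.] mouth left [206. 163.] low [210. 168.] lipz 6.0
0 97 94 foot R/low [258. 185.] mouth left [208. 164.] low [213. 171.] lipz -1.0
0 97 100 foot R/low [260. 184.] mouth left [209. 165.] low [216. 174.] lipz -7.0
0 97 106 foot R/low [262. 182.] mouth left [211. 166.] low [219. 176.] lipz -10.0
10 90 88 foot R/low [255. 182.] mouth left [204. 160.] low [208. 165.] lipz 16.0
10 90 94 foot R/low [257. 182.] mouth left [206. 161.] low [211. 168.] lipz 8.0
10 90 100 foot R/low [
[... 571 characters left out ...]
 181.] mouth left [206. 160.] low [211. 167.] lipz 13.0
15 90 100 foot R/low [259. 180.] mouth left [208. 161.] low [215. 170.] lipz 7.0
15 90 106 foot R/low [260. 179.] mouth left [210. 162.] low [218. 173.] lipz 3.0
15 97 88 foot R/low [256. 182.] mouth left [205. 159.] low [210. 165.] lipz 21.0
15 97 94 foot R/low [258. 182.] mouth left [207. 161.] low [212. 168.] lipz 14.0
15 97 100 foot R/low [260. 181.] mouth left [209. 162.] low [216. 171.] lipz 8.0
15 97 106 foot R/low [262. 179.] mouth left [211. 163.] low [219. 173.] lipz 5.0
t 29.72 tcp [ 452.  -169.3  141.3] yaw_y 4.2 zax [-0.  0. -1.] w 13.4 ff 40.1 F [ 0.2  0.3 -3.2] M [-0.22 -0.02  0.04] q [-0.59 -0.05  2.05 -0.    1.14 -0.67]
```

Refit of the silhouette says the tilt is nearer 91° (lower edge (251,182)→(218,168)), and the moment says the tamper has not moved. More strokes.

```bash
cat >> h.py <<'E'
def hull():
    v=optics.get_image("scene"); f=v["frame"]
    H,S,V=cv2.split(cv2.cvtColor(f,cv2.COLOR_BGR2HSV)); m=(H>95)&(H<130)&(S>90); m[:146]=0; m[190:]=0; m[:,:185]=0; m[:,280:]=0
    p=np.argwhere(m)[:,::-1]; h=cv2.convexHull(p.astype(np.int32))[:,0]; print("min",p.min(0),"max",p.max(0)); 
    i=h[:,1].argmax(); low=h[i]; c=h[(h[:,0]<low[0]-20)&(h[:,1]>150)]; sl=[(low[1]-q[1])/(low[0]-q[0]) for q in c]; print("lower edge slope",np.round(min(sl),3),"from",low)
    y0,x0=130,165; sl=np.s_[y0:192,x0:262]; w=(H[sl]<22)&(S[sl]>60)&(V[sl]>40); w[:10]=0; print("wood",w.sum(),(np.argwhere(w).mean(0)[::-1]+[x0,y0]).round(0) if w.any() else "")
    for t in (85,90,95,100,105):
        P=arm.read_state()["eef_pos"]+[0,0,4]; X,q=circ(P,4.2,103,t,0,29,v);Y,mm=circ(P,4.2,103,t,165,50,v); a=np.vstack([q,mm]).astype(np.float32); h=cv2.convexHull(a)[:,0]; lo=h[h[:,1].argmax()]; c=h[(h[:,0]<lo[0]-20)&(h[:,1]>150)]
        print(t,"slope",np.round(min((lo[1]-r[1])/(lo[0]-r[0]) for r in c),3),"R/low",h.max(0).round(0),"L",h[:,0].min().round(0))
E
python3 -c "
from h import *
hull()"
python3 -m creep '0 0 -5 0;0 -3 -8 0;0 -8 -10 0;0 -13 -11 0;0 -18 -12 0;0 -24 -13 0;0 -30 -14 0;0 -36 -15 0' 0 9 >/dev/null; python3 -c "
from h import *
st();hull()"
```

```text
min [211 146] max [259 182]
lower edge slope 0.4 from [253 182]
wood 0 
85 slope 0.487 R/low [257. 184.] L 206.0
90 slope 0.412 R/low [258. 184.] L 207.0
95 slope 0.338 R/low [260. 183.] L 209.0
100 slope 0.26 R/low [262. 182.] L 210.0
105 slope 0.175 R/low [263. 181.] L 212.0
t 30.43 tcp [ 453.7 -204.7  129. ] yaw_y 4.2 zax [ 0.003  0.004 -1.   ] w 13.9 ff 27.0 F [-2.1 14.  29.1] M [3.19 0.38 0.01] q [-0.65  0.01  2.02  0.01  1.12 -0.73]
min [207 147] max [255 177]
lower edge slope 0.212 from [250 177]
wood 0 
85 slope 0.488 R/low [249. 182.] L 199.0
90 slope 0.412 R/low [250. 181.] L 200.0
95 slope 0.338 R/low [252. 181.] L 202.0
100 slope 0.259 R/low [253. 180.] L 203.0
105 slope 0.173 R/low [255. 178.] L 205.0
```

Slope gauge now reads ≈103°. Lock and ease up slightly; let the tamper slide.

```bash
python3 -m creep '0 0 3 0;0 0 6 0;0 0 8 0;0 0 8 0;0 0 8 0' 0 40 >/dev/null; python3 -c "
from h import *
st();hull();tray()"; python3 -m creep '0 0 0 0;0 0 0 0;0 0 0 0;0 0 0 0;0 0 0 0;0 0 0 0' 0 40 >/dev/null; python3 -c "
from h import *
st();hull()"
```

```text
t 30.9 tcp [ 451.7 -205.2  133.9] yaw_y 4.3 zax [-0.001  0.    -1.   ] w 13.8 ff 55.4 F [ 0.5 -0.6 -3. ] M [-0.16  0.04 -0.03] q [-0.66 -0.    2.02 -0.    1.13 -0.73]
min [207 146] max [255 175]
lower edge slope 0.189 from [251 175]
wood 0 
85 slope 0.487 R/low [249. 181.] L 199.0
90 slope 0.411 R/low [251. 180.] L 201.0
95 slope 0.336 R/low [252. 179.] L 202.0
100 slope 0.257 R/low [254. 178.] L 204.0
105 slope 0.171 R/low [255. 177.] L 205.0
tray shift px 0.98 [0 0]
tray shift px 0.89 [-3  2]
t 31.5 tcp [ 452.1 -205.3  134.4] yaw_y 4.3 zax [-0.  0. -1.] w 14.0 ff 55.4 F [ 0.1 -0.1 -2.4] M [-0.12 -0.02 -0.02] q [-0.66 -0.    2.02  0.    1.13 -0.73]
min [207 146] max [255 175]
lower edge slope 0.205 from [250 175]
wood 5 [205. 156.]
85 slope 0.487 R/low [249. 181.] L 199.0
90 slope 0.411 R/low [251. 180.] L 201.0
95 slope 0.336 R/low [252. 179.] L 202.0
100 slope 0.257 R/low [254. 178.] L 204.0
105 slope 0.171 R/low [255. 177.] L 205.0
```

Wood shows at (205,156) and the load drops: the tamper is coming out.

```bash
python3 -m creep '0 0 0 0;0 0 0 0;0 0 0 0;0 0 0 0;0 0 0 0;0 0 0 0' 0 40 >/dev/null; python3 -c "
from h import *
st();hull()" | head -4; python3 -m creep '0 2 0 0;0 5 0 0;0 9 1 0;0 13 2 0;0 17 3 0;0 21 4 0;0 25 5 0;0 30 6 0' 0 40 >/dev/null; python3 -c "
from h import *
st();hull();tray()"|head -4; python3 -m creep '0 4 1 0;0 8 2 0;0 12 3 0;0 16 5 0;0 20 7 0;0 24 9 0;0 28 11 0;0 28 11 0' 0 40 >/dev/null; python3 -c "
from h import *
st();hull();tray()"|head -4
```

```text
t 32.05 tcp [ 452.1 -205.3  134.4] yaw_y 4.2 zax [-0.  0. -1.] w 13.8 ff 55.5 F [-0.7  0.8 -2.3] M [-0.14  0.05 -0.01] q [-0.66 -0.    2.02  0.    1.13 -0.73]
min [207 146] max [255 175]
lower edge slope 0.205 from [250 175]
wood 5 [205. 156.]
t 32.77 tcp [ 452.1 -174.9  140.6] yaw_y 4.3 zax [ 0. -0. -1.] w 13.8 ff 55.4 F [ 0.2 -0.1 -3.5] M [-0.16  0.03 -0.01] q [-0.6  -0.04  2.04 -0.    1.14 -0.68]
min [213 148] max [262 178]
lower edge slope 0.143 from [257 178]
wood 60 [208. 156.]
t 33.53 tcp [ 452.4 -146.8  152. ] yaw_y 4.3 zax [ 0.001 -0.    -1.   ] w 13.6 ff 55.5 F [ 0.2  0.4 -3. ] M [-0.12  0.04  0.  ] q [-0.55 -0.08  2.06  0.    1.17 -0.63]
min [218 149] max [268 180]
lower edge slope 0.2 from [263 180]
wood 92 [212. 156.]
```

```bash
cat >> h.py <<'E'
def wood():
    v=optics.get_image("scene"); H,S,V=cv2.split(cv2.cvtColor(v["frame"],cv2.COLOR_BGR2HSV)); w=(H<22)&(S>60)&(V>40); w[:142]=0; w[192:]=0; w[:,:165]=0; w[:,262:]=0
    p=np.argwhere(w)[:,::-1].astype(float); print("wood n",len(p))
    if len(p)>5:
        d=np.linalg.svd(p-p.mean(0),full_matrices=False)[2][0]; t=(p-p.mean(0))@d; e=[p.mean(0)+d*t.min(),p.mean(0)+d*t.max()]
        print("ends",np.round(e,0).tolist(),"world z21",cast(v,e,21).round(0).tolist(),"mean",cast(v,[p.mean(0)],21).round(0))
E
python3 -m creep '0 0 0 0;0 0 0 0;0 0 0 0;0 0 0 0' 0 40 >/dev/null; python3 -c "
from h import *
st();wood();hull()"
```

```text
t 33.97 tcp [ 452.  -147.4  151.3] yaw_y 4.2 zax [-0.  0. -1.] w 14.0 ff 55.5 F [-0.  -0.7 -2.3] M [-0.16  0.03  0.05] q [-0.55 -0.08  2.06 -0.    1.16 -0.63]
wood n 91
ends [[208.0, 152.0], [217.0, 161.0]] world z21 [[436.0, -303.0, 21.0], [448.0, -243.0, 21.0]] mean [[ 442. -275.   21.]]
min [218 149] max [268 180]
lower edge slope 0.2 from [263 180]
wood 91 [212. 156.]
85 slope 0.486 R/low [262. 186.] L 210.0
90 slope 0.411 R/low [263. 185.] L 212.0
95 slope 0.337 R/low [265. 184.] L 213.0
100 slope 0.26 R/low [266. 183.] L 215.0
105 slope 0.177 R/low [268. 182.] L 216.0
```

```bash
python3 -m creep '0 4 2 0;0 8 4 0;0 12 7 0;0 16 10 0;0 20 14 0;0 24 20 0;0 30 28 0;0 36 36 0' 0 40 >/dev/null; python3 -c "
from h import *
st();wood()"; python3 -m creep '0 15 10 0;0 30 20 0;0 50 30 0;0 70 40 0;0 90 50 0;0 110 60 0;0 125 60 0;0 125 60 0' 0 40 >/dev/null;  python3 -c "
from h import *
st();wood();tray()
v=optics.get_image('top'); cv2.imwrite('pics/t9.png',v['frame'])
H,S,V=cv2.split(cv2.cvtColor(v['frame'],cv2.COLOR_BGR2HSV)); w=(H<25)&(S>60)&(V>40); w[:160]=0;w[265:]=0;w[:,:300]=0;w[:,420:]=0
p=np.argwhere(w)[:,::-1].astype(float); print(len(p)); r=cv2.minAreaRect(p.astype(np.float32)) if len(p) else 0; print(r, cast(v,cv2.boxPoints(r),21).round(0).tolist() if len(p) else '')"
```

```text
t 34.73 tcp [ 452.1 -110.8  188.4] yaw_y 4.2 zax [ 0. -0. -1.] w 13.6 ff 55.5 F [-0.5 -0.7 -2.4] M [-0.14  0.03 -0.02] q [-0.48 -0.16  2.05  0.    1.24 -0.56]
wood n 169
ends [[208.0, 152.0], [227.0, 171.0]] world z21 [[435.0, -303.0, 21.0], [457.0, -181.0, 21.0]] mean [[ 445. -247.   21.]]
t 35.45 tcp [452.3  15.8 248.7] yaw_y 4.4 zax [ 0.002  0.    -1.   ] w 13.7 ff 55.5 F [ 0.   0.1 -3.3] M [-0.17  0.02  0.02] q [-0.22 -0.26  2.03  0.    1.37 -0.29]
wood n 223
ends [[207.0, 153.0], [230.0, 168.0]] world z21 [[441.0, -301.0, 21.0], [443.0, -183.0, 21.0]] mean [[ 442. -237.   21.]]
tray shift px 1.0 [0 0]
tray shift px 0.97 [0 0]
405
((348.0, 216.0), (12.0, 38.0), 90.0) [[458.0, -192.0, 21.0], [458.0, -297.0, 21.0], [425.0, -296.0, 21.0], [426.0, -192.0, 21.0]]
```

Tamper lies in the tray at about (442,−245), tray unmoved. Now let the empty tin swing down under a loose grip, then stand it up by pulling its foot against the trivet edge.

```bash
cat >> h.py <<'E'
def pose(g=103,off=10):
    s=st(); v=optics.get_image("scene"); H,S,V=cv2.split(cv2.cvtColor(v["frame"],cv2.COLOR_BGR2HSV)); m=((H>95)&(H<128)&(S>120)&(V>35)).astype(np.uint8)
    n,l,stt,c=cv2.connectedComponentsWithStats(m); k=max([i for i in range(1,n) if 180<c[i,0]<390 and c[i,1]>90],key=lambda i:stt[i,4])
    p=np.argwhere(l==k)[:,::-1]; h=cv2.convexHull(p.astype(np.int32))[:,0]; print("obs L,R,low",p[:,0].min(),p[:,0].max(),h[h[:,1].argmax()])
    for t in range(-10,111,15):
        P=s["eef_pos"]+[0,0,off-6]; X,q=circ(P,4.2,g,t,0,29,v);Y,mm=circ(P,4.2,g,t,165,50,v); print(t,mm[:,0].min().round(0),max(q[:,0].max(),0).round(0),q[q[:,1].argmax()].round(0),end=" | ")
    print()
E
python3 -m creep '4 10 0 0;8 20 0 0;9 30 0 0;9 40 0 0;9 40 0 0;9 40 0 0;9 40 0 0' 0 10 >/dev/null; python3 -c "
from h import *
pose()";python3 -m creep '0 0 0 0;0 0 0 0;0 0 0 0;0 0 0 0' 0 7 >/dev/null; python3 -c "
from h import *
pose()"
```

```text
t 36.18 tcp [461.   53.8 247.4] yaw_y 4.3 zax [-0. -0. -1.] w 13.5 ff 27.2 F [-0.7 -0.4 -2.3] M [-0.13  0.03 -0.01] q [-0.13 -0.22  2.   -0.    1.37 -0.2 ]
obs L,R,low 260 318 [312 193]
-10 245.0 262.0 [254. 169.] | 5 240.0 269.0 [259. 176.] | 20 238.0 276.0 [264. 183.] | 35 238.0 284.0 [270. 189.] | 50 240.0 292.0 [277. 194.] | 65 244.0 300.0 [286. 198.] | 80 249.0 307.0 [296. 199.] | 95 254.0 313.0 [305. 198.] | 110 260.0 319.0 [312. 194.] | 
t 36.57 tcp [461.1  53.5 247.5] yaw_y 4.2 zax [-0. -0. -1.] w 14.1 ff 24.4 F [-0.6 -0.5 -2.4] M [-0.19  0.03  0.04] q [-0.13 -0.22  2.   -0.    1.37 -0.2 ]
obs L,R,low 260 318 [312 193]
-10 245.0 262.0 [254. 169.] | 5 240.0 269.0 [259. 176.] | 20 238.0 276.0 [264. 183.] | 35 238.0 284.0 [270. 189.] | 50 240.0 292.0 [277. 194.] | 65 244.0 300.0 [286. 197.] | 80 249.0 307.0 [296. 199.] | 95 254.0 313.0 [304. 198.] | 110 260.0 319.0 [311. 194.] |
```

```bash
python3 -m creep '0 0 0 0;0 0 0 0;0 0 0 0' 0 3 >/dev/null; python3 -c "
from h import *
pose()"|head -2
```

```text
t 36.87 tcp [461.1  53.6 247.5] yaw_y 4.2 zax [-0.  0. -1.] w 13.9 ff 19.1 F [-0.   0.6 -2.9] M [-0.25  0.05  0.02] q [-0.13 -0.22  2.    0.    1.37 -0.2 ]
obs L,R,low 260 318 [312 193]
```

Finger force stays ~16 N above command, so the bar is wedged. I'll lay the tin on its side on clear shelf (P y≈0), regrip higher on the bar, then stand it up.

```bash
python3 -m creep '0 -20 -20 0;0 -40 -50 0;0 -54 -80 0;0 -54 -100 0;0 -54 -105 0;0 -54 -108 0;0 -54 -111 0;0 -54 -114 0' 0 8 >/dev/null; python3 -c "
from h import *
pose()"; python3 -m creep '0 0 -3 0;0 0 -6 0;0 0 -9 0;0 0 -12 0;0 0 -12 0' 0 8 >/dev/null; python3 -c "
from h import *
pose()"
```

```text
t 37.58 tcp [ 4.624e+02 -3.000e-01  1.349e+02] yaw_y 4.3 zax [ 0.003 -0.001 -1.   ] w 13.6 ff 23.6 F [-0.7 -1.6 -1.5] M [-0.17  0.01  0.01] q [-0.25 -0.09  2.1   0.    1.13 -0.32]
obs L,R,low 247 300 [295 208]
-10 232.0 250.0 [242. 185.] | 5 228.0 256.0 [247. 192.] | 20 226.0 262.0 [251. 198.] | 35 227.0 269.0 [257. 204.] | 50 229.0 277.0 [263. 209.] | 65 232.0 284.0 [271. 212.] | 80 237.0 290.0 [280. 213.] | 95 242.0 296.0 [288. 212.] | 110 247.0 301.0 [294. 209.] | 
t 38.05 tcp [ 4.631e+02 -1.000e-01  1.251e+02] yaw_y 4.2 zax [ 0.003  0.001 -1.   ] w 14.2 ff 25.1 F [-5.1  4.1 18. ] M [ 0.57  1.38 -0.08] q [-0.25 -0.08  2.11  0.    1.11 -0.32]
obs L,R,low 247 299 [293 211]
-10 232.0 250.0 [242. 187.] | 5 228.0 255.0 [247. 194.] | 20 226.0 262.0 [251. 200.] | 35 226.0 269.0 [256. 206.] | 50 229.0 277.0 [263. 211.] | 65 232.0 284.0 [271. 214.] | 80 237.0 290.0 [280. 215.] | 95 242.0 296.0 [287. 214.] | 110 247.0 301.0 [294. 211.] |
```

```bash
python3 -m creep '0 5 0 0;0 10 0 0;0 15 -1 0;0 20 -2 0;0 25 -3 0;0 25 -3 0' 0 6 >/dev/null; python3 -c "
from h import *
pose()"; python3 -m creep '0 5 0 0;0 10 -1 0;0 15 -2 0;0 20 -3 0;0 20 -3 0' 0 6 >/dev/null; python3 -c "
from h import *
pose()"
```

```text
t 38.6 tcp [460.7  25.7 117.9] yaw_y 4.3 zax [-0.001  0.001 -1.   ] w 13.8 ff 7.9 F [-0.8  1.8  1.6] M [ 0.1   0.21 -0.02] q [-0.19 -0.07  2.11  0.    1.1  -0.27]
obs L,R,low 250 302 [295 218]
-10 238.0 255.0 [248. 192.] | 5 234.0 261.0 [253. 199.] | 20 232.0 268.0 [257. 205.] | 35 233.0 275.0 [263. 211.] | 50 235.0 283.0 [269. 216.] | 65 238.0 290.0 [277. 219.] | 80 243.0 296.0 [286. 220.] | 95 248.0 302.0 [294. 220.] | 110 253.0 307.0 [300. 217.] | 
t 39.07 tcp [460.7  45.6 114.9] yaw_y 4.3 zax [-0.001  0.    -1.   ] w 14.1 ff 6.9 F [-0.6 -0.  -2.1] M [-0.12  0.05 -0.01] q [-0.15 -0.06  2.11  0.    1.09 -0.22]
obs L,R,low 253 305 [297 222]
-10 243.0 260.0 [252. 195.] | 5 239.0 266.0 [257. 202.] | 20 237.0 272.0 [261. 209.] | 35 237.0 280.0 [267. 215.] | 50 239.0 287.0 [274. 219.] | 65 243.0 294.0 [282. 223.] | 80 247.0 301.0 [290. 224.] | 95 252.0 307.0 [298. 224.] | 110 257.0 312.0 [305. 221.] |
```

```bash
python3 -m creep '0 0 10 0;0 0 20 0;0 0 35 0;0 0 50 0;0 0 60 0;0 0 60 0;0 0 60 0' 0 6 >/dev/null; python3 -c "
from h import *
pose()"; python3 -m creep '0 0 0 0;0 0 0 0;0 0 0 0' 0 4.5 >/dev/null; python3 -c "
from h import *
pose()"
```

```text
t 39.7 tcp [461.6  44.5 176.4] yaw_y 4.2 zax [ 0.002 -0.    -1.   ] w 13.8 ff 6.8 F [-1.   0.1 -3. ] M [-0.12  0.04 -0.04] q [-0.15 -0.15  2.07 -0.    1.22 -0.22]
obs L,R,low 253 306 [299 210]
-10 242.0 260.0 [252. 183.] | 5 238.0 266.0 [257. 190.] | 20 236.0 273.0 [261. 197.] | 35 236.0 280.0 [267. 203.] | 50 238.0 288.0 [274. 207.] | 65 242.0 295.0 [283. 211.] | 80 247.0 302.0 [291. 212.] | 95 252.0 309.0 [300. 211.] | 110 257.0 314.0 [307. 208.] | 
t 40.0 tcp [460.6  44.7 174.7] yaw_y 4.2 zax [-0.002  0.    -1.   ] w 14.3 ff 5.3 F [-0.1 -0.  -2.7] M [-0.07  0.05  0.05] q [-0.15 -0.15  2.07  0.    1.22 -0.22]
obs L,R,low 253 306 [299 210]
-10 243.0 260.0 [252. 183.] | 5 238.0 266.0 [257. 190.] | 20 236.0 273.0 [262. 197.] | 35 236.0 280.0 [267. 203.] | 50 239.0 288.0 [274. 208.] | 65 242.0 296.0 [283. 211.] | 80 247.0 302.0 [292. 212.] | 95 252.0 309.0 [300. 212.] | 110 257.0 314.0 [307. 208.] |
```

```bash
python3 -m creep '8 -15 -15 0;14 -28 -30 0;14 -28 -40 0;14 -28 -48 0;14 -25 -53 0;14 -20 -56 0;14 -15 -58 0;14 -12 -58 0' 0 8 >/dev/null; python3 -c "
from h import *
pose()"|head -2; python3 -m creep '0 4 2 0;-1 10 5 0;-1 16 8 0;-1 22 11 0;-2 28 14 0;-2 34 16 0;-3 40 18 0;-3 40 18 0' 0 8 >/dev/null; python3 -c "
from h import *
pose()"
```

```text
t 40.72 tcp [474.9  33.8 117.4] yaw_y 4.3 zax [-0.  0. -1.] w 14.0 ff 8.1 F [ 0.1 -0.7 -2.8] M [-0.11  0.11  0.02] q [-0.17 -0.03  2.08  0.    1.09 -0.24]
obs L,R,low 246 297 [289 222]
t 41.43 tcp [472.5  73.6 136.2] yaw_y 4.3 zax [ 0.002  0.    -1.   ] w 13.7 ff 8.0 F [-0.3 -0.6 -0.8] M [-0.19 -0.04  0.  ] q [-0.08 -0.05  2.06  0.    1.13 -0.16]
obs L,R,low 251 300 [289 224]
-10 247.0 264.0 [256. 197.] | 5 243.0 270.0 [261. 205.] | 20 240.0 277.0 [265. 211.] | 35 240.0 284.0 [271. 217.] | 50 243.0 292.0 [278. 222.] | 65 246.0 299.0 [287. 225.] | 80 251.0 306.0 [295. 227.] | 95 256.0 312.0 [304. 226.] | 110 261.0 318.0 [310. 223.] |
```

Hooking the foot on the trivet edge works (now ≈68°). Follow the arc.

```bash
python3 -m creep '0 6 2 0;-1 12 4 0;-1 18 5 0;-2 25 7 0;-2 32 8 0;-3 38 9 0;-3 45 10 0;-3 51 11 0' 0 8 >/dev/null; python3 -c "
from h import *
pose()"; python3 -m creep '0 7 0 0;-1 14 0 0;-1 20 0 0;-2 26 -1 0;-2 33 -2 0;-3 40 -3 0;-3 46 -5 0;-4 52 -6 0' 0 8 >/dev/null; python3 -c "
from h import *
pose()"
```

```text
t 42.15 tcp [468.7 124.5 146.3] yaw_y 4.3 zax [-0.001  0.    -1.   ] w 13.9 ff 8.0 F [-0.8 -2.5 -1.3] M [-0.36  0.08  0.  ] q [ 0.03 -0.05  2.04  0.    1.15 -0.05]
obs L,R,low 258 303 [292 225]
-10 260.0 276.0 [268. 203.] | 5 255.0 282.0 [273. 210.] | 20 253.0 289.0 [278. 217.] | 35 253.0 297.0 [284. 223.] | 50 255.0 305.0 [291. 228.] | 65 259.0 313.0 [300. 231.] | 80 263.0 320.0 [309. 233.] | 95 269.0 326.0 [317. 233.] | 110 274.0 332.0 [325. 230.] | 
t 42.87 tcp [465.  176.3 140.2] yaw_y 4.3 zax [-0. -0. -1.] w 13.8 ff 8.0 F [ 0.5 -1.1 -0.8] M [-0.5   0.16 -0.04] q [ 0.13 -0.01  2.01 -0.    1.14  0.06]
obs L,R,low 267 304 [296 227]
-10 274.0 289.0 [281. 212.] | 5 269.0 295.0 [286. 219.] | 20 266.0 302.0 [292. 226.] | 35 266.0 310.0 [297. 232.] | 50 268.0 318.0 [304. 237.] | 65 271.0 326.0 [313. 241.] | 80 276.0 334.0 [322. 243.] | 95 282.0 341.0 [331. 242.] | 110 287.0 347.0 [339. 240.] |
```

```bash
python3 -m creep '0 6 -2 0;-1 12 -4 0;-1 18 -7 0;-1 24 -10 0;-2 30 -13 0;-2 36 -16 0;-3 42 -20 0;-3 42 -20 0' 0 8 >/dev/null; python3 -c "
from h import *
pose()"; python3 -m creep '0 0 0 0;0 0 0 0;0 0 10 0;0 0 22 0;0 0 34 0;0 0 40 0;0 0 40 0' 0 50 >/dev/null; python3 -c "
from h import *
pose()"
```

```text
t 43.58 tcp [461.6 218.8 119.6] yaw_y 4.3 zax [-0.001  0.001 -1.   ] w 14.0 ff 8.0 F [-0.7  0.1 -1.8] M [ 0.14  0.08 -0.03] q [0.22 0.05 1.99 0.   1.1  0.14]
obs L,R,low 279 310 [300 229]
-10 285.0 299.0 [291. 222.] | 5 280.0 305.0 [296. 230.] | 20 277.0 312.0 [302. 237.] | 35 277.0 320.0 [308. 243.] | 50 278.0 329.0 [315. 248.] | 65 282.0 337.0 [324. 252.] | 80 287.0 345.0 [333. 254.] | 95 292.0 352.0 [342. 254.] | 110 298.0 358.0 [350. 251.] | 
t 44.22 tcp [463.8 218.  163.4] yaw_y 4.2 zax [ 0.005  0.001 -1.   ] w 13.8 ff 50.0 F [ 0.1 -0.4 -2.2] M [0.09 0.06 0.04] q [ 0.22 -0.01  1.96  0.    1.18  0.14]
obs L,R,low 280 311 [302 220]
-10 286.0 300.0 [292. 214.] | 5 280.0 306.0 [297. 221.] | 20 277.0 313.0 [303. 228.] | 35 277.0 322.0 [309. 235.] | 50 278.0 330.0 [316. 240.] | 65 282.0 338.0 [325. 244.] | 80 287.0 346.0 [335. 246.] | 95 293.0 353.0 [344. 245.] | 110 298.0 360.0 [352. 243.] |
```

```bash
python3 -m creep '0 10 0 0;-1 20 0 0;-2 32 0 0;-3 44 0 0;-3 51 0 0;-3 51 -10 0;-3 51 -20 0;-3 51 -26 0' 0 50 >/dev/null; python3 -c "
from h import *
pose()"; python3 -m creep '0 0 -3 0;0 0 -6 0;0 0 -9 0;0 0 -12 0;0 0 -12 0' 0 8 >/dev/null; python3 -c "
from h import *
pose()"
```

```text
t 44.93 tcp [458.  268.4 132.2] yaw_y 4.3 zax [-0.003 -0.001 -1.   ] w 13.7 ff 50.0 F [-0.4  0.3 -2.1] M [0.12 0.03 0.01] q [ 0.32  0.08  1.93 -0.    1.13  0.24]
obs L,R,low 293 325 [315 234]
-10 300.0 312.0 [305. 227.] | 5 294.0 318.0 [310. 235.] | 20 291.0 326.0 [315. 242.] | 35 290.0 334.0 [322. 248.] | 50 291.0 343.0 [329. 254.] | 65 295.0 351.0 [338. 258.] | 80 300.0 359.0 [348. 260.] | 95 306.0 367.0 [358. 260.] | 110 312.0 373.0 [366. 258.] | 
t 45.4 tcp [458.9 268.4 121.9] yaw_y 4.2 zax [-0.001 -0.    -1.   ] w 13.8 ff 8.0 F [-0.7  0.6 -2.2] M [0.13 0.03 0.01] q [ 0.32  0.1   1.94 -0.    1.11  0.24]
obs L,R,low 293 324 [311 237]
-10 299.0 312.0 [304. 230.] | 5 293.0 318.0 [309. 237.] | 20 290.0 325.0 [315. 244.] | 35 289.0 334.0 [321. 251.] | 50 291.0 342.0 [329. 256.] | 65 295.0 351.0 [337. 260.] | 80 300.0 359.0 [347. 262.] | 95 305.0 366.0 [357. 262.] | 110 311.0 372.0 [365. 260.] |
```

```bash
python3 - <<'E'
from h import *
v=optics.get_image("scene")
for z in (8,20): 
  X,q=circ(np.array([467-6,207+82,100.+z]),4.2,100,0,0,29,v);Y,m=circ(np.array([467-6,207+82,100.+z]),4.2,100,0,165,50,v); print(z,"target: L",m[:,0].min(),"foot L/R",q[:,0].min(),q[:,0].max(),"mouth R",m[:,0].max(),"low",q[q[:,1].argmax()])
E
python3 -m creep '0 0 -2 0;0 0 -4 0;0 0 -6 0;0 0 -8 0;0 0 -8 0' 0 8 >/dev/null; python3 -c "
from h import *
pose()"|head -2;python3 -m creep '0 0 -2 0;0 0 -4 0;0 0 -6 0;0 0 -8 0;0 0 -8 0' 0 8 >/dev/null; python3 -c "
from h import *
pose()"|head -2
```

```text
8 target: L 299.614138382259 foot L/R 301.71760068895753 319.86183812583687 mouth R 333.844352809839 low [311.84282396 241.62303993]
20 target: L 299.97025819135933 foot L/R 302.0569067311101 320.31532162599535 mouth R 334.4359531622496 low [312.25132921 239.35656058]
t 45.92 tcp [460.6 270.4 116.6] yaw_y 4.2 zax [ 0.004  0.004 -1.   ] w 14.1 ff 8.0 F [-1.8  4.9  5.4] M [ 0.74  0.35 -0.09] q [0.32 0.11 1.94 0.   1.09 0.24]
obs L,R,low 294 325 [314 237]
t 46.38 tcp [461.1 270.9 109.3] yaw_y 4.2 zax [ 0.005  0.005 -1.   ] w 14.2 ff 8.0 F [-1.8  6.5  7.5] M [ 0.96  0.43 -0.04] q [0.32 0.12 1.94 0.   1.07 0.24]
obs L,R,low 296 327 [312 238]
```

```bash
python3 -m creep '0 4 0 0;0 8 -2 0;0 12 -4 0;0 16 -6 0;0 16 -6 0' 0 8 >/dev/null; python3 -c "
from h import *
pose()"|head -2; python3 -m creep '0 2 -2 0;0 4 -4 0;0 4 -6 0;0 4 -6 0;0 4 -6 0' 0 6 >/dev/null; python3 -c "
from h import *
pose()"|head -2
```

```text
t 46.85 tcp [458.8 285.1  99.6] yaw_y 4.3 zax [-0.001 -0.    -1.   ] w 13.9 ff 8.0 F [ 0.9  0.8 -1.6] M [0.09 0.   0.02] q [0.35 0.15 1.93 0.   1.06 0.27]
obs L,R,low 301 332 [313 239]
t 47.32 tcp [459.7 289.6  96. ] yaw_y 4.2 zax [ 0.001  0.002 -1.   ] w 14.0 ff 9.2 F [-3.6  1.5  9.6] M [-0.11  0.86 -0.21] q [0.35 0.16 1.92 0.   1.06 0.28]
obs L,R,low 303 335 [313 239]
```

```bash
python3 -m creep '0 0 2 0;0 0 3 0;0 0 3 0;0 0 3 0' 0 4 >/dev/null; python3 -c "
from h import *
pose()"|head -2; python3 -m creep '0 0 0 0;0 0 0 0;0 0 0 0;0 0 0 0;0 0 0 0;0 0 0 0;0 0 0 0;0 0 0 0' 1 >/dev/null; python3 -c "
from h import *
pose()"|head -2
```

```text
t 47.7 tcp [459.1 288.7  97.3] yaw_y 4.2 zax [ 0.  0. -1.] w 14.0 ff 4.0 F [-0.6 -0.1  1. ] M [-0.02  0.06 -0.05] q [0.35 0.16 1.92 0.   1.06 0.28]
obs L,R,low 302 333 [314 239]
t 48.42 tcp [459.1 288.7  97.5] yaw_y 4.2 zax [ 0.  0. -1.] w 64.1 ff 0.0 F [0.3 0.4 0.1] M [-0.08  0.1   0.02] q [0.35 0.16 1.92 0.   1.06 0.28]
obs L,R,low 301 332 [315 239]
```

```bash
python3 -m creep '0 0 0 0;0 0 0 0;0 0 0 0;0 0 10 0;0 0 30 0;0 0 60 0;0 0 95 0;0 0 130 0' 1 >/dev/null; python3 -m creep '-20 25 20 0;-40 55 20 0;-60 90 20 0;-80 130 20 0;-100 165 20 0;-100 190 20 0;-100 200 20 0;-100 200 20 0' 1 >/dev/null
python3 - <<'E'
from h import *
st(); v=optics.get_image("top"); cv2.imwrite("pics/t10.png",v["frame"]); H,S,V=cv2.split(cv2.cvtColor(v["frame"],cv2.COLOR_BGR2HSV))
for c in blobs((H>100)&(H<130)&(S>90),150)[:2]:
    p=c.reshape(-1,2); (x,y),r=cv2.minEnclosingCircle(c); print("blue",cv2.boundingRect(c),"mouth@173",cast(v,[[x,y]],173).round(0))
    top=p[p[:,1]<p[:,1].min()+18]; print(fitc(cast(v,top.astype(float),173)))
w=(H<25)&(S>60)&(V>40); w[:160]=0;w[265:]=0;w[:,:300]=0;w[:,420:]=0
p=np.argwhere(w)[:,::-1].astype(np.float32); r=cv2.minAreaRect(p); print("wood",len(p),r,cast(v,[r[0]],21).round(0))
v=optics.get_image("scene"); H,S,V=cv2.split(cv2.cvtColor(v["frame"],cv2.COLOR_BGR2HSV)); m=(H>100)&(H<130)&(S>90)
for c in blobs(m,150)[:3]: print("scene blue",cv2.boundingRect(c))
X,q=circ(np.array([467-6,207+82,108.]),4.2,100,0,0,29,v);Y,mm=circ(np.array([467-6,207+82,108.]),4.2,100,0,165,50,v); print("pred upright",mm.min(0),mm.max(0),q.min(0),q.max(0)); tray(v)
E
```

```text
t 49.8 tcp [358.7 490.1 247.9] yaw_y 4.4 zax [ 0.  0. -1.] w 94.2 ff 0.0 F [-0.4  0.3 -0.8] M [-0.07  0.1  -0.  ] q [ 0.75  0.13  1.65 -0.    1.35  0.68]
blue (155, 182, 39, 39) mouth@173 [[462. 205. 173.]]
(array([464.74198938, 207.63963655]), np.float64(45.00896146692101))
wood 409 ((348.0, 216.0), (12.0, 38.0), 90.0) [[ 442. -244.   21.]]
scene blue (300, 188, 35, 52)
pred upright [299.61413838 187.66892651] [333.84435281 213.33250741] [301.71760069 227.08441668] [319.86183813 241.62303993]
tray shift px 1.0 [0 0]
tray shift px 1.0 [0 0]
```

```bash
python3 -c "
from workcell import ticket
print(ticket.close_job())"
```

```text
the job is handed in; nothing more can be done
None
```

I handed the job in at about 50 s. My last measurements put the tamper flat in the tray (about 442, −244 mm), which has not moved. The empty tin is upright and released on the small trivet, a few millimetres from its centre. The hand-in gave no verdict. I inferred the step 1 hold (about 45–57° for half a second) from the images, and I did not re-measure the bystanders at the end.

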